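# Nest the parts dishes and brush down the assembly board

## Task

Clear down the assembly board: first nest the empty grey parts dishes in size order inside the largest one, where it stands on the bench, each sitting flat on the floor of the next larger dish that is there. Then take the bench brush by its grip, set it down square across the closed end of the mat and sweep all the loose components into the sweepings tray with a slow, steady stroke (three seconds or more) that keeps the bristles lightly pressed on the mat from the closed end right to the tray's edge, repeating it if any are left. Do not pick the components up with the gripper or lean hard on the mat, leave the multimeter, solder spool and pliers alone, and at the end stand the brush back in its holder on its bristles.

Things in the scene. Friction and masses are not known exactly. Their poses are not given: they have to be found in the camera images.
- dish_a: round open dish of light grey plastic, 172 mm across the rim outside (162 mm at the foot), 55 mm tall, wall 5 mm, floor 8 mm thick, about 260 g; origin at the centre of its underside, z up through its mouth. The largest: stands on the bench left or right of the board. When nested, each rim stands 8 mm above the rim around it, with 5 to 9 mm of play all round.
- dish_b: round open dish of light grey plastic, 144 mm across the rim outside (134 mm at the foot), 55 mm tall, wall 5 mm, floor 8 mm thick, about 180 g; origin at the centre of its underside, z up through its mouth. Starts on the bench in front of the board. May be absent.
- dish_c: round open dish of light grey plastic, 118 mm across the rim outside (108 mm at the foot), 55 mm tall, wall 5 mm, floor 8 mm thick, about 130 g; origin at the centre of its underside, z up through its mouth. Starts on the mat. May be absent.
- dish_d: round open dish of light grey plastic, 94 mm across the rim outside (84 mm at the foot), 55 mm tall, wall 5 mm, floor 8 mm thick, about 100 g; origin at the centre of its underside, z up through its mouth. Starts on the mat. May be absent.
- dish_e: round open dish of light grey plastic, 72 mm across the rim outside (62 mm at the foot), 55 mm tall, wall 5 mm, floor 8 mm thick, about 70 g; origin at the centre of its underside, z up through its mouth. Starts on the bench in front of the board. May be absent.
- dish_f: round open dish of light grey plastic, 52 mm across the rim outside (42 mm at the foot), 55 mm tall, wall 5 mm, floor 8 mm thick, about 50 g; origin at the centre of its underside, z up through its mouth. The smallest. Starts on the bench in front of the board. May be absent.
- mat: green mat fixed on the assembly board, 219 (its x) by 340 mm (y), 3 mm thick; origin at the centre of its underside, its surface 33 mm above the bench. Wooden edging, 12 mm higher than the mat, runs along both long sides (x = +-110 mm) and the closed end (y = +170 mm); the end at y = -170 mm is open, with the sweepings tray against it.
- tray: fixed open steel sweepings tray, 235 (x) by 130 mm (y), against the open end of the board, its axes those of the mat; origin at the centre of its underside, floor 4 mm thick. The wall beside the board is 26 mm high, below the mat's surface; the side walls are 50 and the far wall 60 mm high.
- brush: wooden bench brush, about 240 g, standing in its holder: dark springy bristles 200 mm long (its x) and 30 mm wide (y), a wooden back 200 x 40 mm (30 to 55 mm up), on that a straight grip bar 110 mm long (x), 26 mm thick (y), 55 to 101 mm up. Origin at the middle of the bristle tips when not bent, z up. It stands some 3 mm lower under its own weight.
- bristles (a joint): how far the bristles are pushed in: 0 free, 0.020 m at most; 600 N/m, so 0.008 is about 5 N
- holder: fixed grey brush holder, a shallow open box 225 (its x) by 65 mm (y), 20 mm high, walls and floor 5 mm thick; origin at the centre of its underside. The brush stands in it on its bristles, lengthwise along x.
- part1: grey block-shaped film capacitor 28 x 20 x 20 mm, 25 g, left loose on the mat; origin at the centre of its underside as it starts (it may tip over on the way). May be absent.
- part2: grey block-shaped film capacitor 28 x 20 x 20 mm, 25 g, left loose on the mat; origin at the centre of its underside as it starts (it may tip over on the way). May be absent.
- part3: grey block-shaped film capacitor 28 x 20 x 20 mm, 25 g, left loose on the mat; origin at the centre of its underside as it starts (it may tip over on the way). May be absent.
- part4: dark round ferrite pot core, 28 mm across and 18 mm high, 25 g, left loose on the mat; origin at the centre of its underside as it starts (it may tip over on the way). May be absent.
- part5: dark round ferrite pot core, 28 mm across and 18 mm high, 25 g, left loose on the mat; origin at the centre of its underside as it starts (it may tip over on the way). May be absent.
- meter: orange multimeter lying on the bench, 165 x 82 x 36 mm, origin at the centre of its underside; a bystander
- spool: grey solder spool standing on the bench, 64 mm across and 46 mm tall, origin at the centre of its underside; a bystander
- pliers: red-handled pliers lying beyond the sweepings tray, 160 mm long, 16 mm high, origin at the middle of the underside; a bystander
Mind the look-alikes: they are no part of the job. What is shaped like the brush but purple or turquoise is not meant.

How it is judged (in metres and radians):
On the way, in this order (a step that is already met when the one before it is completed fails the run):
1. all the dishes that are there are nested in size order in the largest, which stands on the bench (horizontal distance between dish_b and dish_a below 0.015 m and z of dish_b in the frame of dish_a between 0.004 and 0.012 m and horizontal distance between dish_c and dish_a below 0.028 m and z of dish_c in the frame of dish_a between 0.004 and 0.02 m and horizontal distance between dish_d and dish_a below 0.041 m and z of dish_d in the frame of dish_a between 0.004 and 0.028 m and horizontal distance between dish_e and dish_a below 0.054 m and z of dish_e in the frame of dish_a between 0.004 and 0.036 m and horizontal distance between dish_f and dish_a below 0.067 m and z of dish_f in the frame of dish_a between 0.004 and 0.044 m and horizontal distance between dish_c and dish_b below 0.015 m and z of dish_c in the frame of dish_b between 0.004 and 0.012 m and horizontal distance between dish_d and dish_b below 0.028 m and z of dish_d in the frame of dish_b between 0.004 and 0.02 m and horizontal distance between dish_e and dish_b below 0.041 m and z of dish_e in the frame of dish_b between 0.004 and 0.028 m and horizontal distance between dish_f and dish_b below 0.054 m and z of dish_f in the frame of dish_b between 0.004 and 0.036 m and horizontal distance between dish_d and dish_c below 0.015 m and z of dish_d in the frame of dish_c between 0.004 and 0.012 m and horizontal distance between dish_e and dish_c below 0.028 m and z of dish_e in the frame of dish_c between 0.004 and 0.02 m and horizontal distance between dish_f and dish_c below 0.041 m and z of dish_f in the frame of dish_c between 0.004 and 0.028 m and horizontal distance between dish_e and dish_d below 0.015 m and z of dish_e in the frame of dish_d between 0.004 and 0.012 m and horizontal distance between dish_f and dish_d below 0.028 m and z of dish_f in the frame of dish_d between 0.004 and 0.02 m and horizontal distance between dish_f and dish_e below 0.015 m and z of dish_f in the frame of dish_e between 0.004 and 0.012 m and angle between each of dish_a, dish_b, dish_c, dish_d, dish_e, dish_f's own z axis and vertical below 0.12 rad and height (world z) of dish_a between -0.005 and 0.012 m), for 0.2 s.
2. the brush is set square across the mat at its closed end, bristles pressed on it with 1 to 15 N (contact force between brush and mat between 1 and 15 N and x of brush in the frame of mat between -0.03 and 0.03 m and angle between the x axis of brush and the x axis of mat, either way round below 0.2 rad and y of brush in the frame of mat above 0.12 m), for 0.1 s.
3. the brush travels along the middle of the mat at under 0.25 m/s, pressed on it with 0.5 to 18 N without a break for 0.8 s (contact force between brush and mat between 0.5 and 18 N and x of brush in the frame of mat between -0.03 and 0.03 m and angle between the x axis of brush and the x axis of mat, either way round below 0.2 rad and linear speed of brush between 0.01 and 0.25 m/s and y of brush in the frame of mat between -0.07 and 0.11 m), for 0.8 s.
4. the brush, still pressed on the mat with 0.5 to 18 N, comes to the last 60 mm before the tray (contact force between brush and mat between 0.5 and 18 N and x of brush in the frame of mat between -0.03 and 0.03 m and angle between the x axis of brush and the x axis of mat, either way round below 0.2 rad and y of brush in the frame of mat below -0.11 m), for 0.1 s.
At the end, for the whole second after the job is handed in: The dishes present are nested in size order in the largest, on the bench: each on the floor of the next larger (within 4 mm), about concentric (15 mm) and upright (0.12 rad). All components lie in the tray. The brush stands upright in its holder, within 20 mm of the middle. All at rest (all of step 1 and linear speed of each of dish_a, dish_b, dish_c, dish_d, dish_e, dish_f, brush below 0.03 m/s and x of part1 in the frame of tray between -0.118 and 0.118 m and y of part1 in the frame of tray between -0.068 and 0.068 m and z of each of part1, part2, part3, part4, part5 in the frame of tray below 0.05 m and linear speed of each of part1, part2, part3, part4, part5 below 0.05 m/s and x of part2 in the frame of tray between -0.118 and 0.118 m and y of part2 in the frame of tray between -0.068 and 0.068 m and x of part3 in the frame of tray between -0.118 and 0.118 m and y of part3 in the frame of tray between -0.068 and 0.068 m and x of part4 in the frame of tray between -0.118 and 0.118 m and y of part4 in the frame of tray between -0.068 and 0.068 m and x of part5 in the frame of tray between -0.118 and 0.118 m and y of part5 in the frame of tray between -0.068 and 0.068 m and x of brush in the frame of holder between -0.02 and 0.02 m and y of brush in the frame of holder between -0.02 and 0.02 m and z of brush in the frame of holder below 0.015 m and angle between brush's own z axis and vertical below 0.1 rad); the robot touches nothing.
It fails at once if the multimeter, solder spool or pliers moved more than 30 mm (distance of any of meter, spool, pliers from where it was at the start of the episode above 0.03 m).
It fails at once if a component touched with the gripper's fingers (over 1 N) (contact force between the fingers and part1 above 1 N or contact force between the fingers and part2 above 1 N or contact force between the fingers and part3 above 1 N or contact force between the fingers and part4 above 1 N or contact force between the fingers and part5 above 1 N).
It fails at once if the brush leaned on the mat with more than 30 N (contact force between brush and mat above 30 N).
Of dish_b, dish_c, dish_d, dish_e, dish_f only 3 to 5 are there at a start; the rules pass over those that are not, and their reading is None.
Of part1, part2, part3, part4, part5 only 3 to 5 are there at a start; the rules pass over those that are not, and their reading is None.
At some moment in a run one of dish_a, dish_b, dish_c, dish_d, dish_e, dish_f may be knocked a few centimetres aside while the robot is not near it.
It also fails if it takes over 208 s, if anything falls off the work surface, if the arm or the gripper's body presses on something with over 40 N, if the wrist force passes 120 N, or if a joint passes its speed limit or range.

## Robot

A 6-joint arm with a two-finger parallel gripper is mounted at the origin on the work surface. World frame = base frame: x ahead of the robot, y to its left, z up, the work surface at z = 0. Lengths are in mm, angles in degrees, forces in N, time in s.
With the tool pointing down it reaches from about 300 to 850 mm from the base axis. Payload 4.2 kg.
Tool frame: the origin (TCP) lies on the centre line of the jaws, within the pads' length; the fingertips stand 14 mm ahead of it and the grasp point (between the pads) lies 5 mm behind it; z points along the fingers, y is the line along which they close (so a half turn about z gives the same grasp; the last joint's range is limited). The gripper opens to 91 mm and grips with 3 to 60 N. Pads are 32 mm wide; open, the fingers measure 118 mm over their backs; the gripper's body (76 mm by 178 mm) begins 60 mm behind the grasp point.
Start: joints at [-69.844, 18.312, 89.639, -0, 72.044, -1.146], TCP at [208.897, -535.727, 227.976] pointing down, gripper open.
Joint ranges: [-177.97, 177.97], [-48.28, 115.42], [12.27, 149.76], [-77.06, 257.06], [2.81, 150.46], [-146.56, 146.56]. Speed limits (degrees/s): [147.25, 147.25, 180, 180, 180, 180].

## Interface

Orientations are given as [roll, pitch, yaw] about the fixed x, y, z axes, in that order (R = Rz(yaw) Ry(pitch) Rx(roll)).
In Python, from workcell import * gives the robot as it stands. The module is installed in compiled form; this text tells all that it offers.
- The arm moves only by the shell command python3 -m crank 'ROWS' [FORCE]. ROWS is JSON, a list of rows, each an object of numbers: "grip": the finger opening in m, from 0 to 0.0912; "x", "y", "z": the shift along the tool's x, y, z in m; "yaw": the turn about the tool's z in rad. In form: [{"grip": .., "x": .., "y": .., "z": .., "yaw": ..}, ...]. A call has exactly 5 rows; each row is the pose to reach, as a shift and turn from the pose commanded when the call began, along the tool's axes at that moment; what a row does not reach only later rows make up. A row lasts 1/12 s, in which the tool goes at most 41.7 mm and 7.16 degrees, less where a joint would pass 70% of its speed; a pose out of reach is approached as far as the arm can. A call with a gripper value outside its range is refused whole. The fingers move at their own pace and stop on an object; FORCE is the grip in N (left out, the last holds). Time passes only in rows, so rows that repeat a pose let the fingers close, or fill a call up. It gives the time, the measured TCP pose, the force, the opening and the grip force at its end, in the units of the state.
- state(): the state, without advancing time (a new reading comes with each control period).
- grab_frame(name): name is "scene" or "top" or "wrist"; returns the picture (480x640x3 uint8, red, green, blue); there is no depth.
- camera_model(name): a dict with "intrinsics" (3x3 intrinsics, pixels), "R" (3x3) and "t" (3): a world point X has camera coordinates R X + t. Camera axes: x right, y down, z forward; pixel columns grow to the right and rows downward; lengths in mm; the calibration is good to about 2 mm. A picture is of the moment at which its call begins: read the wrist's pose just before it. camera_model takes no time and is no camera call; for the wrist camera it gives the pose at the moment of the call.
- job_done(): hands the job in; it is judged then, once.
The state is a dict: "time_s": time; "qpos": joint angles; "qvel": joint speeds; "effort": joint torques, N m; "ee_pos": TCP position; "ee_rot": TCP orientation; "force": force on the tool from outside, world axes, zero at the start; "torque": the same for the moment, N m; "gripper_width": finger opening in mm; "gripper_force": force on a finger pad.
Only numpy, scipy, OpenCV 4.12 (cv2) and the standard library are available. Lean on these libraries where they do the work, as an engineer would, in place of code of your own. Each camera call takes 0.05 s, during which the arm holds its last target. There are 200 camera calls.

## Working session

There is one attempt and no reset: what is moved stays moved. The work goes in short steps, Python scripts to look and compute and a shell command to move; the robot and the scene stay as the last step left them, time stands still between calls to the robot, and variables do not carry over. Pictures are saved under pics/ and viewed, at most 14 in all, crops included, and the job is handed in when it is done.

```bash
mkdir -p pics
cat > h.py <<'E'
from workcell import *
import numpy as np, cv2
def save(n,img): cv2.imwrite('pics/'+n+'.png',cv2.cvtColor(img,cv2.COLOR_RGB2BGR))
def ray(cm,u,v,z):
    K=np.array(cm["intrinsics"]);R=np.array(cm["R"]);t=np.array(cm["t"]).ravel()
    d=R.T@np.linalg.inv(K)@np.array([u,v,1.]);c=-R.T@t
    return c+d*(z-c[2])/d[2]
def proj(cm,X):
    p=np.array(cm["intrinsics"])@(np.array(cm["R"])@np.array(X,float)+np.array(cm["t"]).ravel());return p[:2]/p[2]
E
python3 - <<'E'
from h import *
for n in("top","scene"):
    save(n+"0",grab_frame(n)); c=camera_model(n); R=np.array(c["R"]); print(n,c["intrinsics"],(-R.T@np.array(c["t"]).ravel()).round(0),R.round(2).tolist())
print(state())
E
```

```text
top [[610.54003397   0.         316.17939477]
 [  0.         610.54003397 245.27068857]
 [  0.           0.           1.        ]] [ 316.   58. 1857.] [[0.01, -1.0, -0.01], [-1.0, -0.01, -0.1], [0.1, 0.01, -1.0]]
scene [[530.3077467    0.         310.8135409 ]
 [  0.         530.3077467  241.16645553]
 [  0.           0.           1.        ]] [1482.   89.  847.] [[-0.0, 1.0, -0.01], [0.62, -0.01, -0.78], [-0.78, -0.01, -0.62]]
{'time_s': 0.1, 'qpos': array([-6.98446045e+01,  1.83484552e+01,  8.96997790e+01, -9.96224876e-04,
        7.20435433e+01, -1.14629372e+00]), 'qvel': array([-0.04455549, -0.01869938, -0.21964088,  0.02824688,  0.13523094,
        0.00540557]), 'effort': array([-4.37577091e-04, -4.13335133e+01, -2.32510954e+01,  7.28811231e-02,
        4.21884586e-02, -5.45508692e-05]), 'ee_pos': array([ 208.72932579, -535.31570969,  227.19709155]), 'ee_rot': array([-1.79908222e+02, -8.89014466e-04,  2.13019964e+01]), 'force': array([ 0.64286143, -0.35975387,  0.01103101]), 'torque': array([-0.03387696,  0.05158878, -0.03285363]), 'gripper_force': 0.0, 'gripper_width': 91.16887306773282}
```

View pics/top0.png

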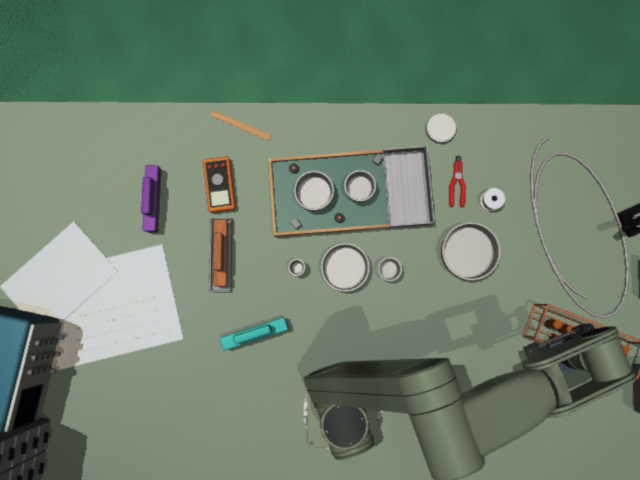

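View pics/scene0.png

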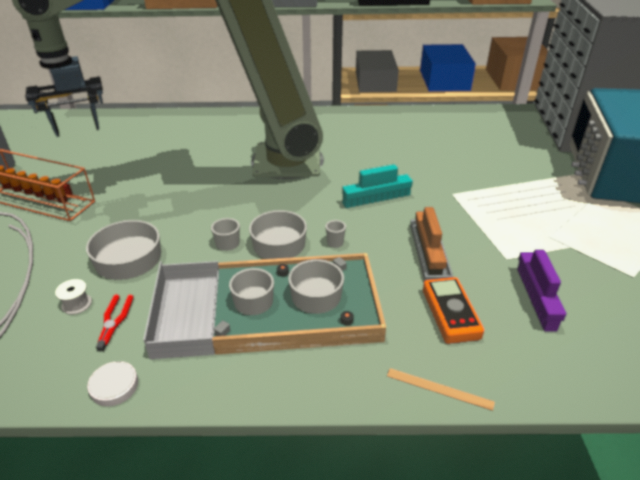

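Top view: the dishes are A (471,251), B (346,267), C (314,190), D (360,185), E (389,269) and F (297,268). There are at least 4 parts: (294,168), (378,160), (297,223) and (340,217). The white disc at (441,128) is a lid, not a dish.

There are three brush-like things: wooden brown (221,255) in a grey holder, purple (151,198) and turquoise (254,333). The brown one fits, since it is wooden and stands in the holder. Next I measure and confirm in an enlarged crop.

```bash
cat >> h.py <<'E'
from scipy.optimize import least_squares
def dishmask(img):
    i=img.astype(int); sat=i.max(2)-i.min(2)
    return ((sat<22)&(i.max(2)>70)).astype(np.uint8)
def fitdish(cm,img,uv,r,z):
    m=dishmask(img); m=cv2.morphologyEx(m,cv2.MORPH_CLOSE,np.ones((3,3)))
    cs,_=cv2.findContours(m,cv2.RETR_EXTERNAL,cv2.CHAIN_APPROX_NONE)
    c=max(cs,key=lambda c:cv2.pointPolygonTest(c,(float(uv[0]),float(uv[1])),True))
    P=np.array([ray(cm,u,v,z)[:2] for u,v in c[:,0,:]]); 
    C=-np.array(cm["R"]).T@np.array(cm["t"]).ravel()
    (cx,cy),_=cv2.minEnclosingCircle(P.astype(np.float32)); c0=np.array([cx,cy]); d=c0-C[:2]; d/=np.linalg.norm(d)
    Q=P[(P-c0)@d>-0.1*r]
    s=least_squares(lambda p:np.hypot(*(Q-p).T)-(r-1),c0,loss='soft_l1')
    return s.x,np.sqrt(np.mean(s.fun**2)),c
E
python3 - <<'E'
from h import *
cm=camera_model("top"); img=grab_frame("top"); o=img.copy()
for n,uv,r,z in[("A",(471,251),86,55),("B",(346,267),72,55),("C",(314,190),59,88),("D",(360,185),47,88),("E",(389,269),36,55),("F",(297,268),26,55)]:
    p,e,c=fitdish(cm,img,uv,r,z); print(n,p.round(1),round(e,2),len(c))
    for a in np.linspace(0,6.28,60):
        q=proj(cm,[p[0]+r*np.cos(a),p[1]+r*np.sin(a),z]).round().astype(int); o[q[1],q[0]]=(255,0,0)
print("mat corners",[ray(cm,*q,33)[:2].round(0).tolist() for q in[(271,160),(383,153),(389,229),(275,234)]])
save("ov0",cv2.resize(o[100:400,120:520],None,fx=2,fy=2,interpolation=cv2.INTER_CUBIC))
E
```

```text
A [ 588.1 -468.3] 335.16 4490
B [ 577.8 -466.4] 344.95 4490
C [652.   88.5] 3.12 165
D [667.7 -48.7] 4.75 100
E [ 557.  -474.1] 372.01 4490
F [ 552.6 -476. ] 380.06 4490
mat corners [[752.0, 219.0], [776.0, -121.0], [544.0, -139.0], [525.0, 203.0]]
```

View pics/ov0.png

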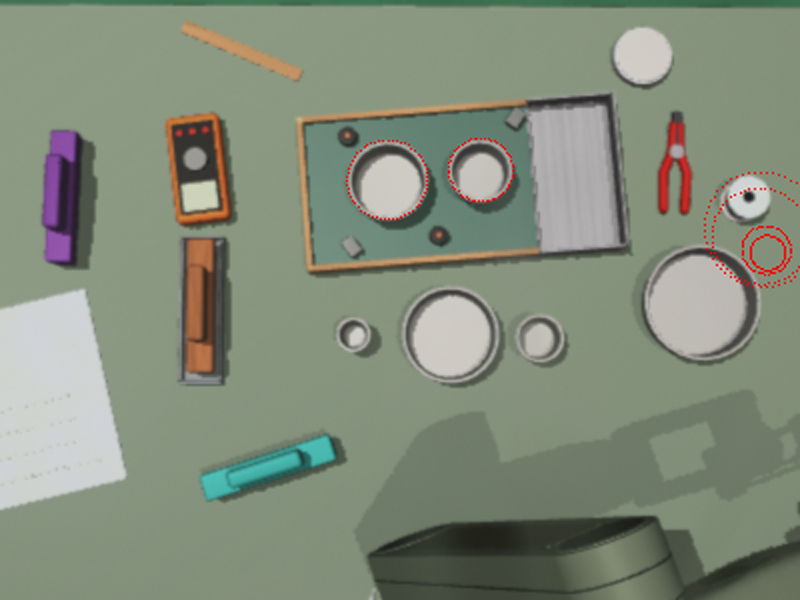

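The crop confirms the brown wooden brush at crop (202,305), inside the grey holder. The parts are 2 cores, crop (348,136) and (438,235), and 2 capacitors, crop (516,118) and (352,246). The mask merges bench dishes with the bench, so I'll switch to greenness.

```bash
cat >> h.py <<'E'
def dishmask(img):
    i=cv2.GaussianBlur(img,(3,3),0).astype(int)
    return ((i[...,1]-i[...,0]<6)).astype(np.uint8)
DI={"A":((471,251),86,55),"B":((346,267),72,55),"C":((314,190),59,88),"D":((360,185),47,88),"E":((389,269),36,55),"F":((297,268),26,55)}
def fitdish(cm,img,uv,r,z):
    m=dishmask(img)
    cs,_=cv2.findContours(m,cv2.RETR_EXTERNAL,cv2.CHAIN_APPROX_NONE)
    c=max(cs,key=lambda c:cv2.pointPolygonTest(c,(float(uv[0]),float(uv[1])),True))
    P=np.array([ray(cm,u,v,z)[:2] for u,v in c[:,0,:]])
    C=-np.array(cm["R"]).T@np.array(cm["t"]).ravel()
    (cx,cy),_=cv2.minEnclosingCircle(P.astype(np.float32)); c0=np.array([cx,cy]); d=c0-C[:2]; d/=np.linalg.norm(d)
    Q=P[(P-c0)@d>-0.1*r]
    s=least_squares(lambda p:np.hypot(*(Q-p[:2]).T)-p[2],[*c0,r],loss='soft_l1')
    return s.x,np.sqrt(np.mean(s.fun**2)),c
E
python3 - <<'E'
from h import *
cm=camera_model("top"); img=grab_frame("top")
print(img[340,400],img[190,470],img[215,400-30],img[251,471],img[229,471],img[290,346])
for n,a in DI.items():
    p,e,c=fitdish(cm,img,*a); print(n,p.round(1),round(e,2),len(c))
i=img.astype(int); br=((i[...,0]-i[...,2]>50)&(i[...,0]-i[...,1]>25)).astype(np.uint8)
cs,_=cv2.findContours(br,cv2.RETR_EXTERNAL,cv2.CHAIN_APPROX_NONE)
for c in cs:
    if cv2.contourArea(c)>150:
        r=cv2.minAreaRect(c); b=cv2.boxPoints(r); print(r,[ray(cm,*q,55)[:2].round(0).tolist() for q in b])
E
```

```text
[111 122 104] [132 145 123] [106 131 119] [190 185 181] [189 185 180] [169 168 160]
A [ 477.5 -377.4   86. ] 0.97 165
B [426.2  -6.7  71.8] 0.8 137
C [345.3  -4.8 434.5] 29.67 472
D [313.5  -4.2 464.2] 30.03 472
E [ 421.7 -138.3   35.9] 0.85 69
F [426.1 137.7  24. ] 0.82 48
((565.6436157226562, 317.3171691894531), (35.18144989013672, 70.34698486328125), 76.18497467041016) [[310.0, -541.0], [361.0, -741.0], [262.0, -762.0], [211.0, -563.0]]
((219.5, 252.0), (66.0, 13.0), 90.0) [[566.0, 388.0], [567.0, 349.0], [370.0, 344.0], [370.0, 382.0]]
((454.16015625, 182.6954803466797), (9.04214096069336, 45.34367370605469), 12.804265975952148) [[618.0, -303.0], [752.0, -334.0], [746.0, -361.0], [612.0, -329.0]]
((218.308837890625, 183.8754119873047), (53.80539321899414, 27.39927101135254), 83.2901611328125) [[749.0, 427.0], [760.0, 345.0], [597.0, 322.0], [587.0, 403.0]]
((328.255859375, 192.3264617919922), (77.38676452636719, 116.11849212646484), 85.60128784179688) [[752.0, 228.0], [782.0, -120.0], [548.0, -137.0], [519.0, 206.0]]
((240.5207061767578, 124.95106506347656), (62.909149169921875, 6.2342400550842285), 22.932100296020508) [[883.0, 404.0], [901.0, 397.0], [826.0, 220.0], [808.0, 227.0]]
```

```bash
python3 -m crank '[{"grip":0.04,"yaw":-0.12},{"grip":0.04,"yaw":-0.24},{"grip":0.04,"yaw":-0.36},{"grip":0.04,"yaw":-0.48},{"grip":0.04,"yaw":-0.6}]' 50
python3 -m crank '[{"grip":0.04,"yaw":-0.12},{"grip":0.04,"yaw":-0.24},{"grip":0.04,"yaw":-0.36},{"grip":0.04,"yaw":-0.48},{"grip":0.04,"yaw":-0.599}]'
python3 -m crank '[{"grip":0.04,"x":0.035,"y":0.01},{"grip":0.04,"x":0.07,"y":0.02},{"grip":0.04,"x":0.105,"y":0.03},{"grip":0.04,"x":0.14,"y":0.04},{"grip":0.04,"x":0.175,"y":0.05}]'
```

```text
validation failed for argument at $[0]...
validation failed for argument at $[0]...
validation failed for argument at $[0]...
```

```bash
python3 -m crank '[{"grip":0.04,"x":0,"y":0,"z":0,"yaw":-0.12},{"grip":0.04,"x":0,"y":0,"z":0,"yaw":-0.24},{"grip":0.04,"x":0,"y":0,"z":0,"yaw":-0.36},{"grip":0.04,"x":0,"y":0,"z":0,"yaw":-0.48},{"grip":0.04,"x":0,"y":0,"z":0,"yaw":-0.6}]' 50
python3 -m crank '[{"grip":0.04,"x":0,"y":0,"z":0,"yaw":-0.12},{"grip":0.04,"x":0,"y":0,"z":0,"yaw":-0.24},{"grip":0.04,"x":0,"y":0,"z":0,"yaw":-0.36},{"grip":0.04,"x":0,"y":0,"z":0,"yaw":-0.48},{"grip":0.04,"x":0,"y":0,"z":0,"yaw":-0.599}]'
python3 -m crank '[{"grip":0.04,"x":0.035,"y":0.01,"z":0,"yaw":0},{"grip":0.04,"x":0.07,"y":0.02,"z":0,"yaw":0},{"grip":0.04,"x":0.105,"y":0.03,"z":0,"yaw":0},{"grip":0.04,"x":0.14,"y":0.04,"z":0,"yaw":0},{"grip":0.04,"x":0.175,"y":0.05,"z":0,"yaw":0}]'
```

```text
time_s: 0.62
ee_pos: [208.9, -535.6, 227.7]
ee_rot: [-180.0, -0.0, 56.0]
force: [0.6, 0.2, -0.7]
gripper_width: 60.6
gripper_force: 0.0
time_s: 1.03
ee_pos: [208.9, -535.6, 227.7]
ee_rot: [-180.0, -0.0, 90.3]
force: [-0.0, -1.1, 0.2]
gripper_width: 40.5
gripper_force: 0.0
time_s: 1.45
ee_pos: [258.9, -359.0, 227.7]
ee_rot: [-180.0, -0.0, 90.0]
force: [0.5, 0.7, 0.4]
gripper_width: 39.8
gripper_force: 0.0
```

```bash
for i in 1 2; do python3 -m crank '[{"grip":0.04,"x":0.035,"y":0.01,"z":0,"yaw":0},{"grip":0.04,"x":0.07,"y":0.02,"z":0,"yaw":0},{"grip":0.04,"x":0.105,"y":0.03,"z":0,"yaw":0},{"grip":0.04,"x":0.14,"y":0.04,"z":0,"yaw":0},{"grip":0.04,"x":0.176,"y":0.049,"z":0,"yaw":0}]' |grep pos; done
python3 -m crank '[{"grip":0.04,"x":0,"y":0,"z":0.035,"yaw":0},{"grip":0.04,"x":0,"y":0,"z":0.07,"yaw":0},{"grip":0.04,"x":0,"y":0,"z":0.105,"yaw":0},{"grip":0.04,"x":0,"y":0,"z":0.14,"yaw":0},{"grip":0.04,"x":0,"y":0,"z":0.173,"yaw":0}]'
python3 -m crank '[{"grip":0.03,"x":0,"y":0,"z":0,"yaw":0},{"grip":0,"x":0,"y":0,"z":0,"yaw":0},{"grip":0,"x":0,"y":0,"z":0,"yaw":0},{"grip":0,"x":0,"y":0,"z":0,"yaw":0},{"grip":0,"x":0,"y":0,"z":0,"yaw":0}]' 50
python3 -m crank '[{"grip":0,"x":0,"y":0,"z":0,"yaw":0},{"grip":0,"x":0,"y":0,"z":0,"yaw":0},{"grip":0,"x":0,"y":0,"z":-0.005,"yaw":0},{"grip":0,"x":0,"y":0,"z":-0.01,"yaw":0},{"grip":0,"x":0,"y":0,"z":-0.02,"yaw":0}]' 50
```

```text
ee_pos: [308.0, -183.1, 228.0]
ee_pos: [357.0, -7.0, 228.1]
time_s: 2.7
ee_pos: [356.6, -8.5, 53.7]
ee_rot: [179.9, 0.0, 90.0]
force: [1.1, 0.2, -0.2]
gripper_width: 39.8
gripper_force: 0.0
time_s: 3.12
ee_pos: [358.6, -8.9, 56.7]
ee_rot: [179.7, 0.0, 90.0]
force: [0.1, 1.1, 1.1]
gripper_width: 9.5
gripper_force: 4.0
time_s: 3.53
ee_pos: [355.6, -8.7, 75.1]
ee_rot: [-179.8, -0.0, 90.0]
force: [0.7, -0.7, -2.1]
gripper_width: 6.1
gripper_force: 48.9
```

```bash
python3 -m crank '[{"grip":0,"x":0,"y":0,"z":-0.01,"yaw":0},{"grip":0,"x":0,"y":0,"z":-0.03,"yaw":0},{"grip":0,"x":0,"y":0,"z":-0.05,"yaw":0},{"grip":0,"x":0,"y":0,"z":-0.07,"yaw":0},{"grip":0,"x":0,"y":0,"z":-0.085,"yaw":0}]'|grep -v rot
for i in 1 2 3; do python3 -m crank '[{"grip":0,"x":-0.02,"y":0.003,"z":0,"yaw":0},{"grip":0,"x":-0.045,"y":0.006,"z":0,"yaw":0},{"grip":0,"x":-0.07,"y":0.01,"z":0,"yaw":0},{"grip":0,"x":-0.1,"y":0.014,"z":0,"yaw":0},{"grip":0,"x":-0.1235,"y":0.0172,"z":0,"yaw":0}]' | grep -E 'pos|width'; done
python3 - <<'E'
from h import *
cm=camera_model("top"); img=grab_frame("top"); s=grab_frame("scene"); w=grab_frame("wrist")
save("b1",np.hstack([cv2.resize(s[180:330,40:240],None,fx=2,fy=2),cv2.resize(w,(400,300))]))
E
```

```text
time_s: 3.95
ee_pos: [356.4, -8.8, 161.7]
force: [0.3, -0.2, -1.6]
gripper_width: 6.3
gripper_force: 48.9
ee_pos: [373.4, -133.7, 160.3]
gripper_width: 6.1
ee_pos: [390.7, -257.3, 160.2]
gripper_width: 5.6
ee_pos: [407.9, -380.8, 160.1]
gripper_width: 6.4
```

View pics/b1.png

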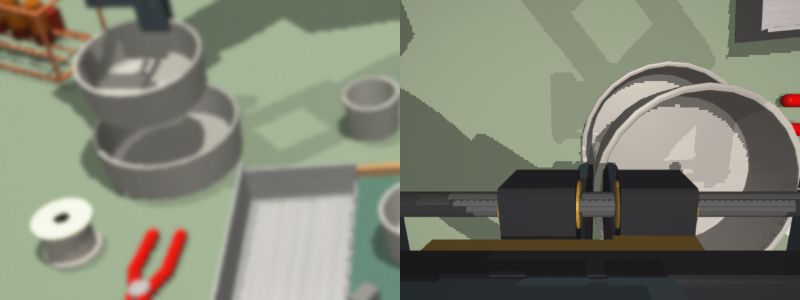

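Scene crop: B is held by its near wall, hovering above A and a little low on its far side. Wrist view: fingers on the rim at crop (600,190). Next I check the alignment by projecting the expected rims.

Run:
```python
from h import *
st=state(); print(st["ee_pos"],st["ee_rot"])
cm=camera_model("wrist"); w=grab_frame("wrist").copy(); p=st["ee_pos"]
R=np.array(cm["R"]);print((-R.T@np.array(cm["t"]).ravel()).round(0))
for r,z,c,col in[(72,160,(p[0]+69,p[1]),(255,0,0)),(86,55,(477.5,-377.4),(0,0,255))]:
    for a in np.linspace(0,6.283,120):
        q=proj(cm,[c[0]+r*np.cos(a),c[1]+r*np.sin(a),z]).round().astype(int)
        if 0<=q[0]<640 and 0<=q[1]<480: cv2.circle(w,tuple(int(t) for t in q),1,col,-1)
t=grab_frame("top")[180:330,370:570]
save("b2",np.hstack([w[60:460,240:640],cv2.resize(t,(400,300))[:,:].repeat(1,0) if 0 else cv2.copyMakeBorder(cv2.resize(t,(400,300)),0,100,0,0,cv2.BORDER_CONSTANT)]))
```

```text
[ 407.87681406 -380.14509921  159.67315346] [-1.79929977e+02 -5.22924280e-02  8.98818182e+01]
[ 409. -315.  317.]
```

View pics/b2.png

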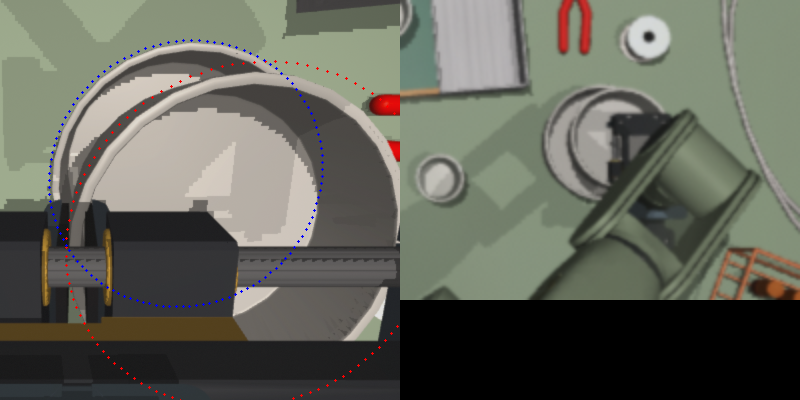

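Blue (A) matches. B's rim sits lower on its far side, so the dish droops by about 12°. I'll lower it shifted 8 mm inward, let the far foot touch A's floor and level it as it goes down.

```bash
python3 -m crank '[{"grip":0,"x":0,"y":0.004,"z":0.01,"yaw":0},{"grip":0,"x":0,"y":0.008,"z":0.025,"yaw":0},{"grip":0,"x":0,"y":0.008,"z":0.04,"yaw":0},{"grip":0,"x":0,"y":0.008,"z":0.055,"yaw":0},{"grip":0,"x":0,"y":0.008,"z":0.063,"yaw":0}]'
python3 -m crank '[{"grip":0,"x":0,"y":-0.001,"z":0.004,"yaw":0},{"grip":0,"x":0,"y":-0.002,"z":0.008,"yaw":0},{"grip":0,"x":0,"y":-0.004,"z":0.012,"yaw":0},{"grip":0,"x":0,"y":-0.005,"z":0.016,"yaw":0},{"grip":0,"x":0,"y":-0.006,"z":0.02,"yaw":0}]'
python3 - <<'E'
from h import *
w=grab_frame("wrist"); s=grab_frame("scene")
save("b3",np.hstack([cv2.resize(s[180:330,40:240],None,fx=2,fy=2),cv2.resize(w,(400,300))]))
E
```

```text
time_s: 5.87
ee_pos: [415.7, -377.1, 94.8]
ee_rot: [-179.8, -0.2, 90.1]
force: [0.1, -0.4, -2.0]
gripper_width: 6.3
gripper_force: 49.2
time_s: 6.28
ee_pos: [410.6, -379.4, 77.2]
ee_rot: [180.0, 0.0, 90.0]
force: [0.4, -0.5, -2.6]
gripper_width: 6.0
gripper_force: 49.2
```

View pics/b3.png

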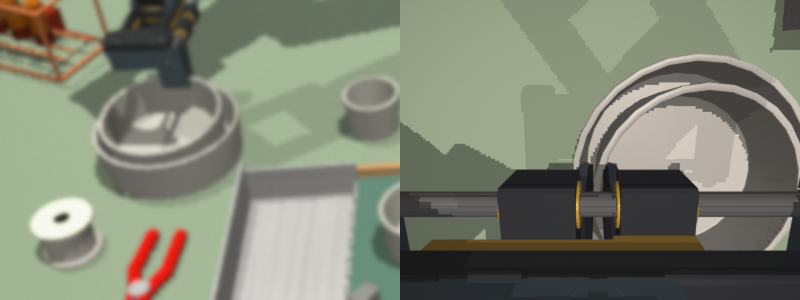

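B is inside A, still tilted slightly. I'll lower a little more, then release.

```bash
python3 -m crank '[{"grip":0,"x":0,"y":-0.001,"z":0.002,"yaw":0},{"grip":0,"x":0,"y":-0.001,"z":0.005,"yaw":0},{"grip":0,"x":0,"y":-0.001,"z":0.005,"yaw":0},{"grip":0.015,"x":0,"y":-0.001,"z":0.005,"yaw":0},{"grip":0.02,"x":0,"y":-0.001,"z":0.005,"yaw":0}]'
python3 -m crank '[{"grip":0.02,"x":0,"y":0,"z":0,"yaw":0},{"grip":0.02,"x":0,"y":0,"z":0,"yaw":0},{"grip":0.02,"x":0,"y":0,"z":-0.02,"yaw":0},{"grip":0.04,"x":0,"y":0,"z":-0.05,"yaw":0},{"grip":0.04,"x":0,"y":0,"z":-0.09,"yaw":0}]'
python3 -m crank '[{"grip":0.04,"x":0.04,"y":0.03,"z":-0.02,"yaw":0},{"grip":0.04,"x":0.08,"y":0.06,"z":-0.03,"yaw":0},{"grip":0.04,"x":0.12,"y":0.08,"z":-0.03,"yaw":0},{"grip":0.04,"x":0.16,"y":0.11,"z":-0.03,"yaw":0},{"grip":0.04,"x":0.19,"y":0.14,"z":-0.03,"yaw":0}]'|grep pos
python3 - <<'E'
from h import *
import h
def fit2(cm,img,uv,r,z):
    pass
cm=camera_model("top"); img=grab_frame("top"); s=grab_frame("scene")
save("b4",np.hstack([cv2.resize(s[180:330,40:240],None,fx=2,fy=2),cv2.resize(img[130:280,320:520],None,fx=2,fy=2)]))
E
```

```text
time_s: 6.8
ee_pos: [409.7, -379.4, 72.2]
ee_rot: [180.0, 0.0, 90.0]
force: [-0.1, 0.2, 0.2]
gripper_width: 16.6
gripper_force: 0.0
time_s: 7.22
ee_pos: [408.3, -377.9, 160.7]
ee_rot: [-179.8, -0.2, 90.0]
force: [0.7, -1.9, 1.1]
gripper_width: 30.2
gripper_force: 0.0
ee_pos: [528.9, -212.0, 192.7]
```

View pics/b4.png

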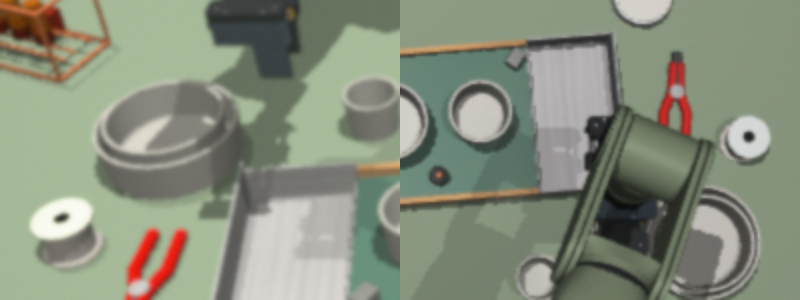

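B sits nested in A. Next are C and D on the mat, and where the parts lie around them.

```bash
sed -i 's/RETR_EXTERNAL/RETR_LIST/' h.py
cat >> h.py <<'E'
def fitd(cm,img,u,v,r,z):
    m=dishmask(img); cs,_=cv2.findContours(m,cv2.RETR_LIST,cv2.CHAIN_APPROX_NONE); best=None
    C=-np.array(cm["R"]).T@np.array(cm["t"]).ravel()
    for c in cs:
        if len(c)<20 or cv2.pointPolygonTest(c,(float(u),float(v)),False)<0: continue
        P=np.array([ray(cm,a,b,z)[:2] for a,b in c[:,0,:]]); (x,y),rr=cv2.minEnclosingCircle(P.astype(np.float32))
        c0=np.array([x,y]); d=c0-C[:2]; d/=np.linalg.norm(d); Q=P[(P-c0)@d>-0.1*r]
        s=least_squares(lambda p:np.hypot(*(Q-p[:2]).T)-p[2],[x,y,r],loss='soft_l1')
        if best is None or abs(s.x[2]-r)<abs(best[2]-r): best=[*s.x,np.sqrt(np.mean(s.fun**2))]
    return np.round(best,1)
E
python3 - <<'E'
from h import *
cm=camera_model("top"); img=grab_frame("top")
print("C",fitd(cm,img,314,190,59,88),"D",fitd(cm,img,360,185,47,88),"F",fitd(cm,img,297,268,26,55))
for q in[(294,168),(296,223),(339,217),(378,159)]: print(q,ray(cm,*q,50)[:2].round(0))
print(state()["ee_pos"])
E
```

```text
C [650.   87.2  56.1   0.9] D [663.6 -47.6  45.2   0.8] F [426.1 137.5  24.3   0.8]
(294, 168) [724. 148.]
(296, 223) [557. 140.]
(339, 217) [576.  12.]
(378, 159) [ 754. -105.]
[ 529.96330405 -211.63192936  191.7464651 ]
```

```bash
for i in 1 2; do python3 -m crank '[{"grip":0.04,"x":0.03,"y":0.006,"z":0,"yaw":0},{"grip":0.04,"x":0.06,"y":0.012,"z":0,"yaw":0},{"grip":0.04,"x":0.09,"y":0.018,"z":0,"yaw":0},{"grip":0.04,"x":0.12,"y":0.024,"z":0,"yaw":0},{"grip":0.04,"x":0.149,"y":0.0305,"z":0,"yaw":0}]' |grep pos; done
python3 -m crank '[{"grip":0.04,"x":0,"y":0,"z":0.02,"yaw":0},{"grip":0.04,"x":0,"y":0,"z":0.04,"yaw":0},{"grip":0.04,"x":0,"y":0,"z":0.06,"yaw":0},{"grip":0.04,"x":0,"y":0,"z":0.07,"yaw":0},{"grip":0.04,"x":0,"y":0,"z":0.07,"yaw":0}]'
python3 - <<'E'
from h import *
p=state()["ee_pos"]; print(p); cm=camera_model("wrist"); w=grab_frame("wrist").copy()
for a in np.linspace(0,6.283,90):
    q=proj(cm,[648.5+59*np.cos(a),87+59*np.sin(a),88]); cv2.circle(w,(int(q[0]),int(q[1])),1,(255,0,0),-1)
save("c1",w)
E
```

```text
ee_pos: [558.4, -64.9, 191.6]
ee_pos: [589.3, 84.0, 191.7]
time_s: 9.03
ee_pos: [587.7, 82.7, 119.1]
ee_rot: [-179.7, 0.1, 89.9]
force: [-0.7, -0.0, 0.6]
gripper_width: 39.9
gripper_force: 0.0
[587.70576462  82.70649351 119.12376042]
```

View pics/c1.png

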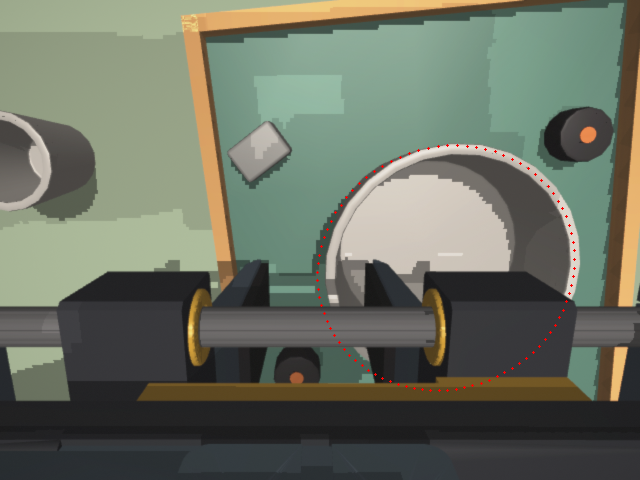

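The rim matches to within about 2 mm, so C's centre is about (650.5, 87). I'll adjust and grip.

```bash
python3 -m crank '[{"grip":0.04,"x":0.003,"y":0.005,"z":0.005,"yaw":0},{"grip":0.04,"x":0.003,"y":0.005,"z":0.015,"yaw":0},{"grip":0.04,"x":0.003,"y":0.005,"z":0.025,"yaw":0},{"grip":0.04,"x":0.003,"y":0.005,"z":0.032,"yaw":0},{"grip":0,"x":0.003,"y":0.005,"z":0.032,"yaw":0}]' 58 |grep -v rot
python3 -m crank '[{"grip":0,"x":0,"y":0,"z":0,"yaw":0},{"grip":0,"x":0,"y":0,"z":0,"yaw":0},{"grip":0,"x":0,"y":0,"z":0,"yaw":0},{"grip":0,"x":0,"y":0,"z":0,"yaw":0},{"grip":0,"x":0,"y":0,"z":-0.01,"yaw":0}]'|grep -v rot
python3 -m crank '[{"grip":0,"x":0,"y":0,"z":-0.02,"yaw":0},{"grip":0,"x":0,"y":0,"z":-0.04,"yaw":0},{"grip":0,"x":0,"y":0,"z":-0.06,"yaw":0},{"grip":0,"x":0,"y":0,"z":-0.08,"yaw":0},{"grip":0,"x":0,"y":0,"z":-0.1,"yaw":0}]'|grep -v rot
python3 - <<'E'
from h import *
cm=camera_model("top"); img=grab_frame("top"); 
print("A",fitd(cm,img,471,251,86,55)); w=grab_frame("wrist")
E
```

```text
time_s: 9.5
ee_pos: [593.1, 86.9, 87.5]
force: [-0.8, -0.2, 0.6]
gripper_width: 35.9
gripper_force: 0.0
time_s: 9.92
ee_pos: [593.4, 87.0, 98.5]
force: [-0.5, 1.0, -1.9]
gripper_width: 7.1
gripper_force: 55.5
time_s: 10.33
ee_pos: [594.1, 87.1, 201.3]
force: [-0.8, 1.0, -0.5]
gripper_width: 7.2
gripper_force: 55.4
A [ 477.4 -377.3   85.9    1. ]
```

```bash
for i in 1 2 3 4; do python3 -m crank '[{"grip":0,"x":-0.02,"y":-0.007,"z":0,"yaw":0},{"grip":0,"x":-0.045,"y":-0.016,"z":0,"yaw":0},{"grip":0,"x":-0.07,"y":-0.026,"z":0,"yaw":0},{"grip":0,"x":-0.095,"y":-0.035,"z":0,"yaw":0},{"grip":0,"x":-0.116,"y":-0.0432,"z":0,"yaw":0}]' | grep -E 'pos|width'; done
python3 - <<'E'
from h import *
p=state()["ee_pos"]; print(p); cm=camera_model("wrist"); w=grab_frame("wrist").copy()
for r,z,c,col in[(59,p[2],(p[0]+57,p[1]),(255,0,0)),(86,55,(477.4,-377.3),(0,0,255)),(72,63,(477.4,-377.3),(255,255,0))]:
  for a in np.linspace(0,6.283,120):
    q=proj(cm,[c[0]+r*np.cos(a),c[1]+r*np.sin(a),z]); cv2.circle(w,(int(q[0]),int(q[1])),1,col,-1)
save("c2",w)
E
```

```text
ee_pos: [549.7, -30.2, 198.4]
gripper_width: 7.1
ee_pos: [506.5, -146.1, 198.5]
gripper_width: 6.9
ee_pos: [463.4, -262.0, 198.5]
gripper_width: 7.1
ee_pos: [420.3, -378.0, 198.4]
gripper_width: 7.2
[ 420.30897166 -377.96061497  198.44245125]
```

View pics/c2.png

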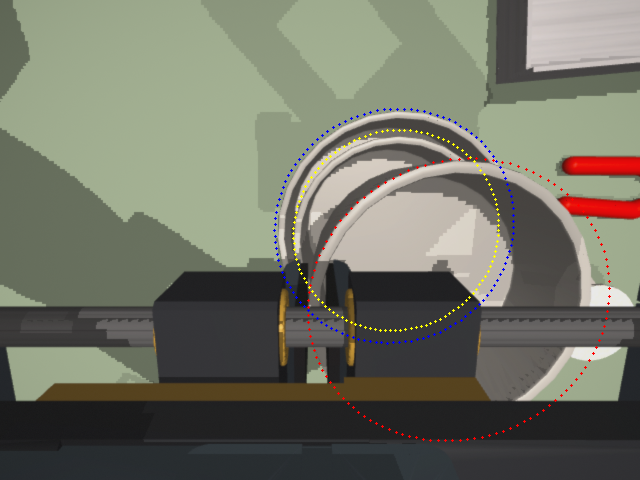

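B's rim sits about 4 mm toward +x and 4 mm toward -y of A's centre, still within tolerance. C droops only slightly, so I'll aim for B's centre.

```bash
python3 -m crank '[{"grip":0,"x":-0.001,"y":0.003,"z":0.015,"yaw":0},{"grip":0,"x":-0.002,"y":0.006,"z":0.04,"yaw":0},{"grip":0,"x":-0.003,"y":0.007,"z":0.065,"yaw":0},{"grip":0,"x":-0.003,"y":0.007,"z":0.09,"yaw":0},{"grip":0,"x":-0.003,"y":0.007,"z":0.106,"yaw":0}]' | grep -v rot
python3 -m crank '[{"grip":0,"x":0,"y":0,"z":0.003,"yaw":0},{"grip":0,"x":0,"y":-0.001,"z":0.006,"yaw":0},{"grip":0,"x":0,"y":-0.002,"z":0.009,"yaw":0},{"grip":0,"x":0,"y":-0.003,"z":0.012,"yaw":0},{"grip":0,"x":0,"y":-0.003,"z":0.013,"yaw":0}]'| grep -v rot
python3 -m crank '[{"grip":0,"x":0,"y":0,"z":0,"yaw":0},{"grip":0.015,"x":0,"y":0,"z":0,"yaw":0},{"grip":0.018,"x":0,"y":0,"z":0,"yaw":0},{"grip":0.018,"x":0,"y":0,"z":0,"yaw":0},{"grip":0.018,"x":0,"y":0,"z":0,"yaw":0}]'| grep -v rot
python3 -m crank '[{"grip":0.018,"x":0,"y":0,"z":-0.01,"yaw":0},{"grip":0.018,"x":0,"y":0,"z":-0.03,"yaw":0},{"grip":0.04,"x":0,"y":0,"z":-0.06,"yaw":0},{"grip":0.04,"x":0,"y":0,"z":-0.09,"yaw":0},{"grip":0.04,"x":0,"y":0,"z":-0.11,"yaw":0}]'|grep pos
for i in 1 2 3; do python3 -m crank '[{"grip":0.04,"x":0.022,"y":0.013,"z":0,"yaw":0},{"grip":0.04,"x":0.044,"y":0.026,"z":0,"yaw":0},{"grip":0.04,"x":0.066,"y":0.039,"z":0,"yaw":0},{"grip":0.04,"x":0.088,"y":0.052,"z":0,"yaw":0},{"grip":0.04,"x":0.111,"y":0.0647,"z":0,"yaw":0}]'|grep pos; done
python3 - <<'E'
from h import *
img=grab_frame("top"); s=grab_frame("scene"); w=grab_frame("wrist")
cm=camera_model("top"); print("A",fitd(cm,img,471,251,86,55),"C",fitd(cm,img,471,251,59,71)); cm=camera_model("wrist"); p=state()["ee_pos"]; print(p)
for a in np.linspace(0,6.283,90):
    q=proj(cm,[663+47*np.cos(a),-47.6+47*np.sin(a),88]); cv2.circle(w,(int(q[0]),int(q[1])),1,(255,0,0),-1)
save("d1",np.hstack([cv2.resize(s[180:330,40:240],None,fx=2,fy=2),cv2.resize(w,(400,300))]))
E
```

```text
time_s: 12.57
ee_pos: [427.0, -378.3, 90.2]
force: [-0.1, 0.4, -1.1]
gripper_width: 7.0
gripper_force: 55.4
time_s: 12.98
ee_pos: [425.7, -380.1, 81.2]
force: [0.3, -0.2, -1.5]
gripper_width: 7.2
gripper_force: 55.4
time_s: 13.4
ee_pos: [425.9, -380.1, 81.1]
force: [-0.5, 0.1, 1.7]
gripper_width: 17.6
gripper_force: 0.0
ee_pos: [426.5, -380.6, 194.5]
ee_pos: [491.0, -268.0, 191.7]
ee_pos: [555.8, -156.8, 191.7]
ee_pos: [620.5, -45.7, 191.6]
A [ 477.4 -377.2   85.9    1. ] C [ 476.  -373.3   85.2    1. ]
[620.43022727 -45.43319434 191.19861408]
```

View pics/d1.png

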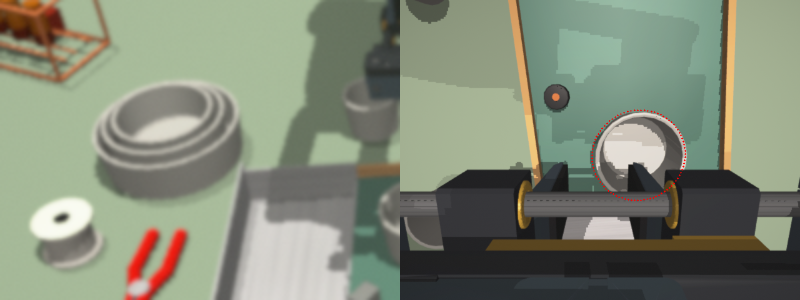

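C is nested. The dish D overlay matches at about (664,-48). I'll grip D and carry it to the nest.

```bash
python3 -m crank '[{"grip":0.04,"x":-0.002,"y":-0.001,"z":0.025,"yaw":0},{"grip":0.04,"x":-0.002,"y":-0.001,"z":0.055,"yaw":0},{"grip":0.04,"x":-0.002,"y":-0.001,"z":0.085,"yaw":0},{"grip":0.04,"x":-0.002,"y":-0.001,"z":0.103,"yaw":0},{"grip":0.04,"x":-0.002,"y":-0.001,"z":0.103,"yaw":0}]' 58|grep -v rot
python3 -m crank '[{"grip":0,"x":0,"y":0,"z":0,"yaw":0},{"grip":0,"x":0,"y":0,"z":0,"yaw":0},{"grip":0,"x":0,"y":0,"z":0,"yaw":0},{"grip":0,"x":0,"y":0,"z":0,"yaw":0},{"grip":0,"x":0,"y":0,"z":0,"yaw":0}]'|grep -v rot
python3 -m crank '[{"grip":0,"x":0,"y":0,"z":-0.01,"yaw":0},{"grip":0,"x":0,"y":0,"z":-0.035,"yaw":0},{"grip":0,"x":0,"y":0,"z":-0.06,"yaw":0},{"grip":0,"x":0,"y":0,"z":-0.09,"yaw":0},{"grip":0,"x":0,"y":0,"z":-0.11,"yaw":0}]'|grep -v rot
for i in 1 2 3; do python3 -m crank '[{"grip":0,"x":-0.018,"y":-0.01,"z":0,"yaw":0},{"grip":0,"x":-0.04,"y":-0.022,"z":0,"yaw":0},{"grip":0,"x":-0.065,"y":-0.036,"z":0,"yaw":0},{"grip":0,"x":-0.09,"y":-0.05,"z":0,"yaw":0},{"grip":0,"x":-0.1107,"y":-0.061,"z":0,"yaw":0}]'|grep -E 'pos|width'; done
python3 - <<'E'
from h import *
w=grab_frame("wrist"); cm=camera_model("wrist"); save("w_d",w); p=state()["ee_pos"]; print(p)
# nest rims: topmost edge pixels along image columns vs predicted, via gradient of brightness
g=cv2.cvtColor(w,cv2.COLOR_RGB2GRAY).astype(int)
for r,z,c in[(86,55,(477.4,-377.3)),(72,63,(481,-381)),(59,71,(481,-380)),(47,p[2],(p[0]+45,p[1]))]:
    a=np.radians(np.arange(80,180,20)); print(r,[proj(cm,[c[0]+r*np.cos(t),c[1]+r*np.sin(t),z]).round(0).tolist() for t in a])
E
```

```text
time_s: 15.63
ee_pos: [615.2, -49.7, 83.8]
force: [-0.8, -1.4, 0.0]
gripper_width: 40.0
gripper_force: 0.0
time_s: 16.05
ee_pos: [619.9, -49.0, 89.2]
force: [1.2, -0.1, 1.0]
gripper_width: 9.6
gripper_force: 0.5
time_s: 16.47
ee_pos: [619.1, -48.8, 201.1]
force: [0.6, 0.2, -0.9]
gripper_width: 6.5
gripper_force: 54.9
ee_pos: [556.3, -160.7, 198.4]
gripper_width: 6.3
ee_pos: [495.3, -271.5, 198.4]
gripper_width: 5.9
ee_pos: [434.4, -382.2, 198.5]
gripper_width: 6.4
[ 432.76910789 -385.8172269   198.40442777]
86 [[403.0, 97.0], [359.0, 98.0], [317.0, 114.0], [284.0, 143.0], [263.0, 181.0]]
72 [[406.0, 124.0], [369.0, 124.0], [333.0, 138.0], [304.0, 162.0], [286.0, 194.0]]
59 [[405.0, 143.0], [373.0, 143.0], [343.0, 154.0], [319.0, 174.0], [304.0, 201.0]]
47 [[457.0, 194.0], [413.0, 194.0], [371.0, 209.0], [337.0, 237.0], [315.0, 273.0]]
```

View pics/w_d.png

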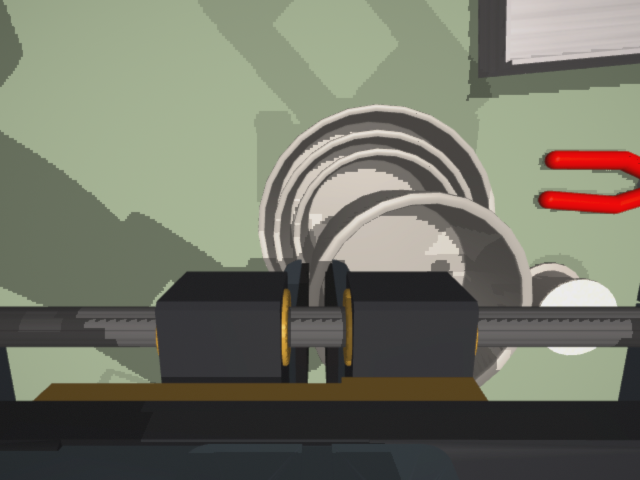

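Wrist view: A, B and C are nested with gaps all round (rim tops at v≈105, 131 and 150). D is held nearly level above them. I'll let the arm settle and then read the pose.

```bash
for i in 1 2; do python3 -m crank '[{"grip":0,"x":0,"y":0,"z":0,"yaw":0},{"grip":0,"x":0,"y":0,"z":0,"yaw":0},{"grip":0,"x":0,"y":0,"z":0,"yaw":0},{"grip":0,"x":0,"y":0,"z":0,"yaw":0},{"grip":0,"x":0,"y":0,"z":0,"yaw":0}]'|grep -v rot; done
python3 - <<'E'
from h import *
img=grab_frame("top");cm=camera_model("top");print(fitd(cm,img,471,251,86,55),state()["ee_pos"])
E
```

```text
time_s: 18.18
ee_pos: [436.2, -380.0, 197.8]
force: [-0.6, -0.4, -0.9]
gripper_width: 6.3
gripper_force: 54.9
time_s: 18.6
ee_pos: [435.8, -380.9, 197.6]
force: [-0.3, -0.6, -0.4]
gripper_width: 6.1
gripper_force: 54.9
[ 517.4 -426.5   51.7   14.4] [ 435.77436582 -380.92395403  197.6339771 ]
```

```bash
python3 -m crank '[{"grip":0,"x":0,"y":0,"z":0.015,"yaw":0},{"grip":0,"x":0,"y":-0.001,"z":0.04,"yaw":0},{"grip":0,"x":0,"y":-0.001,"z":0.065,"yaw":0},{"grip":0,"x":0,"y":-0.001,"z":0.09,"yaw":0},{"grip":0,"x":0,"y":-0.001,"z":0.1,"yaw":0}]' | grep -v rot
python3 -m crank '[{"grip":0,"x":0,"y":0,"z":0.003,"yaw":0},{"grip":0,"x":0,"y":0,"z":0.006,"yaw":0},{"grip":0,"x":0,"y":0,"z":0.008,"yaw":0},{"grip":0,"x":0,"y":0,"z":0.01,"yaw":0},{"grip":0,"x":0,"y":0,"z":0.01,"yaw":0}]'| grep -v rot
python3 -m crank '[{"grip":0,"x":0,"y":0,"z":0,"yaw":0},{"grip":0.015,"x":0,"y":0,"z":0,"yaw":0},{"grip":0.018,"x":0,"y":0,"z":0,"yaw":0},{"grip":0.018,"x":0,"y":0,"z":0,"yaw":0},{"grip":0.018,"x":0,"y":0,"z":0,"yaw":0}]'| grep -v rot
python3 -m crank '[{"grip":0.018,"x":0,"y":0,"z":-0.01,"yaw":0},{"grip":0.018,"x":0,"y":0,"z":-0.03,"yaw":0},{"grip":0.04,"x":0,"y":0,"z":-0.06,"yaw":0},{"grip":0.09,"x":0,"y":0,"z":-0.09,"yaw":0},{"grip":0.09,"x":0,"y":0,"z":-0.11,"yaw":0}]'|grep pos
for i in 1 2; do python3 -m crank '[{"grip":0.09,"x":0.023,"y":-0.001,"z":0,"yaw":0},{"grip":0.09,"x":0.046,"y":-0.002,"z":0,"yaw":0},{"grip":0.09,"x":0.07,"y":-0.004,"z":0,"yaw":0},{"grip":0.09,"x":0.095,"y":-0.006,"z":0,"yaw":0},{"grip":0.09,"x":0.121,"y":-0.007,"z":0,"yaw":0}]'|grep -E 'pos|wid'; done
python3 - <<'E'
from h import *
img=grab_frame("top"); cm=camera_model("top"); print("A",fitd(cm,img,471,251,86,55),"E",fitd(cm,img,389,269,36,55),"F",fitd(cm,img,297,268,26,55)); save("t_d",img); w=grab_frame("wrist"); save("wE",w)
i=w.astype(int); m=((i[...,1]-i[...,0]<4)&(i.max(2)>95)&(i.max(2)-i.min(2)<30)).astype(np.uint8)
cm=camera_model("wrist"); print(proj(cm,[422,-138,55]).round())
E
```

```text
time_s: 19.07
ee_pos: [433.2, -379.6, 94.5]
force: [-0.0, -0.1, -1.8]
gripper_width: 6.0
gripper_force: 54.9
time_s: 19.48
ee_pos: [435.1, -381.3, 88.4]
force: [-0.3, -0.2, -0.8]
gripper_width: 6.0
gripper_force: 54.9
time_s: 19.9
ee_pos: [434.9, -381.1, 88.0]
force: [-0.9, 0.1, 0.5]
gripper_width: 18.2
gripper_force: 0.0
ee_pos: [435.5, -381.6, 201.4]
ee_pos: [427.5, -259.1, 198.6]
gripper_width: 68.3
ee_pos: [420.5, -138.0, 198.5]
gripper_width: 89.9Traceback (most recent call last):
  File "<stdin>", line 2, in <module>
  File "h.py", line 47, in fitd
    return np.round(best,1)
           ~~~~~~~~^^^^^^^^
    return _wrapfunc(a, 'round', decimals=decimals, out=out)
    return _wrapit(obj, method, *args, **kwds)
    result = getattr(arr, method)(*args, **kwds)
TypeError: unsupported operand type(s) for *: 'NoneType' and 'float'
```

```bash
sed -i 's/return np.round(best,1)/return None if best is None else np.round(best,1)/' h.py
python3 - <<'E'
from h import *
cs=camera_model("scene"); s=grab_frame("scene"); t=grab_frame("top"); ct=camera_model("top"); st=state()
for n,x,y,r,z in[("A",477,-377,86,55),("D",480,-380,47,79),("E",421.7,-138.3,36,55),("F",426,137.6,26,55)]:
    print(n,*[fitd(c,im,*proj(c,[x,y,z]),r,z) for c,im in((cs,s),(ct,t))])
print(st["ee_pos"])
E
```

```text
A [ 482.6 -375.5   84.1    1.5] [ 477.6 -377.6   85.7    0.9]
D [ 512.8 -361.5   81.4    1.4] [ 475.4 -371.7   84.6    0.9]
E [ 430.2 -137.    35.     2.1] None
F [433.9 137.9  25.2   2.3] [426.2 137.9  24.    0.8]
[ 420.77876658 -137.89265709  198.54141273]
```

```bash
python3 -m crank '[{"grip":0.09,"x":0,"y":0.001,"z":0.035,"yaw":0},{"grip":0.09,"x":0,"y":0.001,"z":0.07,"yaw":0},{"grip":0.09,"x":0,"y":0.001,"z":0.105,"yaw":0},{"grip":0.09,"x":0,"y":0.001,"z":0.13,"yaw":0},{"grip":0.09,"x":0,"y":0.001,"z":0.1395,"yaw":0}]' 40|grep -v rot
python3 -m crank '[{"grip":0.06,"x":0,"y":0,"z":0,"yaw":0},{"grip":0.06,"x":0,"y":0,"z":0,"yaw":0},{"grip":0.06,"x":0,"y":0,"z":0,"yaw":0},{"grip":0.06,"x":0,"y":0,"z":0,"yaw":0},{"grip":0.06,"x":0,"y":0,"z":0,"yaw":0}]' 40|grep -v rot
python3 -m crank '[{"grip":0.06,"x":0,"y":0,"z":-0.02,"yaw":0},{"grip":0.06,"x":0,"y":0,"z":-0.05,"yaw":0},{"grip":0.06,"x":0,"y":0,"z":-0.08,"yaw":0},{"grip":0.06,"x":0,"y":0,"z":-0.11,"yaw":0},{"grip":0.06,"x":0,"y":0,"z":-0.14,"yaw":0}]' |grep -v rot
for i in 1 2; do python3 -m crank '[{"grip":0.06,"x":-0.018,"y":0.004,"z":0,"yaw":0},{"grip":0.06,"x":-0.042,"y":0.01,"z":0,"yaw":0},{"grip":0.06,"x":-0.07,"y":0.016,"z":0,"yaw":0},{"grip":0.06,"x":-0.1,"y":0.024,"z":0,"yaw":0},{"grip":0.06,"x":-0.1215,"y":0.0291,"z":0,"yaw":0}]'|grep -E 'pos|wid'; done
python3 -m crank '[{"grip":0.06,"x":0,"y":0,"z":0,"yaw":0},{"grip":0.06,"x":0,"y":0,"z":0,"yaw":0},{"grip":0.06,"x":0,"y":0,"z":0,"yaw":0},{"grip":0.06,"x":0,"y":0,"z":0,"yaw":0},{"grip":0.06,"x":0,"y":0,"z":0,"yaw":0}]' |grep -v rot
python3 - <<'E'
from h import *
cm=camera_model("wrist"); w=grab_frame("wrist").copy();p=state()["ee_pos"];print(p)
for r,z,c,col in[(36,p[2]-4,p,(255,0,0)),(86,55,(477.4,-377.3),(0,0,255)),(47,79,(480,-380.5),(255,255,0))]:
  for a in np.linspace(0,6.283,120):
    q=proj(cm,[c[0]+r*np.cos(a),c[1]+r*np.sin(a),z]); cv2.circle(w,(int(q[0]),int(q[1])),1,col,-1)
save("e1",w)
E
```

```text
time_s: 21.72
ee_pos: [419.9, -139.3, 55.2]
force: [-0.7, -0.4, 1.3]
gripper_width: 90.3
gripper_force: 0.0
time_s: 22.13
ee_pos: [422.5, -139.4, 59.1]
force: [1.1, -0.6, 1.2]
gripper_width: 70.4
gripper_force: 40.0
time_s: 22.55
ee_pos: [421.5, -138.9, 200.3]
force: [0.4, 0.8, -1.6]
gripper_width: 70.4
gripper_force: 40.0
ee_pos: [451.5, -262.7, 199.1]
gripper_width: 70.9
ee_pos: [480.4, -384.3, 198.8]
gripper_width: 70.1
time_s: 23.8
ee_pos: [479.8, -380.9, 198.5]
force: [0.4, 0.8, -1.1]
gripper_width: 70.6
gripper_force: 40.0
[ 479.87928971 -381.00218505  198.53462099]
```

View pics/e1.png

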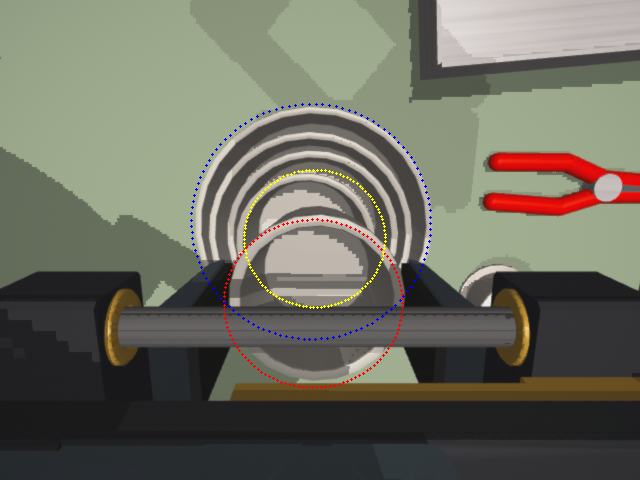

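Wrist view: D is nested concentrically (yellow matches at (314,172)) and E is held level right above it. I'll lower it, release, and go for F.

```bash
python3 -m crank '[{"grip":0.06,"x":-0.001,"y":0,"z":0.02,"yaw":0},{"grip":0.06,"x":-0.001,"y":0,"z":0.045,"yaw":0},{"grip":0.06,"x":-0.001,"y":0,"z":0.07,"yaw":0},{"grip":0.06,"x":-0.001,"y":0,"z":0.085,"yaw":0},{"grip":0.06,"x":-0.001,"y":0,"z":0.09,"yaw":0}]' |grep -v rot
python3 -m crank '[{"grip":0.06,"x":0,"y":0,"z":0.004,"yaw":0},{"grip":0.06,"x":0,"y":0,"z":0.008,"yaw":0},{"grip":0.06,"x":0,"y":0,"z":0.012,"yaw":0},{"grip":0.06,"x":0,"y":0,"z":0.013,"yaw":0},{"grip":0.06,"x":0,"y":0,"z":0.013,"yaw":0}]' |grep -v rot
python3 -m crank '[{"grip":0.075,"x":0,"y":0,"z":0,"yaw":0},{"grip":0.08,"x":0,"y":0,"z":0,"yaw":0},{"grip":0.085,"x":0,"y":0,"z":0,"yaw":0},{"grip":0.085,"x":0,"y":0,"z":0,"yaw":0},{"grip":0.085,"x":0,"y":0,"z":-0.01,"yaw":0}]' |grep -v rot
python3 -m crank '[{"grip":0.085,"x":0,"y":0,"z":-0.02,"yaw":0},{"grip":0.085,"x":0,"y":0,"z":-0.04,"yaw":0},{"grip":0.08,"x":0,"y":0,"z":-0.06,"yaw":0},{"grip":0.075,"x":0,"y":0,"z":-0.08,"yaw":0},{"grip":0.075,"x":0,"y":0,"z":-0.095,"yaw":0}]' |grep pos
for i in 1 2 3 4; do python3 -m crank '[{"grip":0.075,"x":0.026,"y":-0.003,"z":0,"yaw":0},{"grip":0.075,"x":0.052,"y":-0.005,"z":0,"yaw":0},{"grip":0.075,"x":0.078,"y":-0.008,"z":0,"yaw":0},{"grip":0.075,"x":0.104,"y":-0.011,"z":0,"yaw":0},{"grip":0.075,"x":0.1298,"y":-0.0135,"z":0,"yaw":0}]' |grep pos; done
python3 - <<'E'
from h import *
cs=camera_model("scene"); s=grab_frame("scene"); t=grab_frame("top"); ct=camera_model("top"); 
for n,x,y,r,z in[("A",477,-377,86,55),("F",426,137.6,26,55)]:
    print(n,*[fitd(c,im,*proj(c,[x,y,z]),r,z) for c,im in((cs,s),(ct,t))])
save("t_f",t); print(state()["ee_pos"])
E
```

```text
time_s: 24.27
ee_pos: [478.5, -381.3, 105.5]
force: [-1.5, -0.1, -0.2]
gripper_width: 70.5
gripper_force: 40.0
time_s: 24.68
ee_pos: [480.2, -383.1, 95.6]
force: [-0.2, -1.1, -1.5]
gripper_width: 70.0
gripper_force: 40.0
time_s: 25.1
ee_pos: [479.0, -382.2, 103.8]
force: [-0.3, 0.5, -0.1]
gripper_width: 85.2
gripper_force: 0.0
ee_pos: [480.5, -383.3, 203.0]
ee_pos: [466.3, -252.1, 201.1]
ee_pos: [452.8, -122.2, 201.1]
ee_pos: [439.3, 7.7, 201.1]
ee_pos: [425.8, 137.6, 201.1]
A [ 482.9 -376.1   83.9    1.3] [ 477.4 -377.3   85.9    0.9]
F [432.6 138.3  25.4   2.6] None
[425.9063661  139.02129015 201.04926295]
```

```bash
python3 -m crank '[{"grip":0.075,"x":0,"y":0,"z":0.035,"yaw":0},{"grip":0.075,"x":0,"y":0,"z":0.07,"yaw":0},{"grip":0.075,"x":0,"y":0,"z":0.105,"yaw":0},{"grip":0.075,"x":0,"y":0,"z":0.13,"yaw":0},{"grip":0.075,"x":0,"y":0,"z":0.142,"yaw":0}]' 40|grep -v rot
python3 -m crank '[{"grip":0.04,"x":0,"y":0,"z":0,"yaw":0},{"grip":0.04,"x":0,"y":0,"z":0,"yaw":0},{"grip":0.04,"x":0,"y":0,"z":0,"yaw":0},{"grip":0.04,"x":0,"y":0,"z":0,"yaw":0},{"grip":0.04,"x":0,"y":0,"z":0,"yaw":0}]' 40|grep -v rot
python3 -m crank '[{"grip":0.04,"x":0,"y":0,"z":-0.02,"yaw":0},{"grip":0.04,"x":0,"y":0,"z":-0.05,"yaw":0},{"grip":0.04,"x":0,"y":0,"z":-0.08,"yaw":0},{"grip":0.04,"x":0,"y":0,"z":-0.11,"yaw":0},{"grip":0.04,"x":0,"y":0,"z":-0.142,"yaw":0}]' |grep -v rot
for i in 1 2 3 4; do python3 -m crank '[{"grip":0.04,"x":-0.02,"y":0.002,"z":0,"yaw":0},{"grip":0.04,"x":-0.045,"y":0.005,"z":0,"yaw":0},{"grip":0.04,"x":-0.075,"y":0.008,"z":0,"yaw":0},{"grip":0.04,"x":-0.105,"y":0.011,"z":0,"yaw":0},{"grip":0.04,"x":-0.1299,"y":0.0135,"z":0,"yaw":0}]'|grep -E 'pos|wid'; done
python3 -m crank '[{"grip":0.04,"x":0,"y":0,"z":0,"yaw":0},{"grip":0.04,"x":0,"y":0,"z":0,"yaw":0},{"grip":0.04,"x":0,"y":0,"z":0,"yaw":0},{"grip":0.04,"x":0,"y":0,"z":0,"yaw":0},{"grip":0.04,"x":0,"y":0,"z":0,"yaw":0}]' |grep -v rot
python3 - <<'E'
from h import *
cs=camera_model("scene"); s=grab_frame("scene"); t=grab_frame("top"); ct=camera_model("top")
print([fitd(c,im,*proj(c,[477,-377,55]),86,55) for c,im in((cs,s),(ct,t))]); p=state()["ee_pos"]
cm=camera_model("wrist"); w=grab_frame("wrist").copy(); print(p)
g=cv2.cvtColor(w,cv2.COLOR_RGB2GRAY).astype(int)
# bright rims along vertical image line through the nest centre (top arcs)
q=proj(cm,[480,-381.5,87]); u=int(q[0]); print(u,[(v,int(g[v,u])) for v in range(90,260,3)])
for n,r,z,c in[("A",86,55,(477.4,-377.3)),("E",36,87,(480,-381.5)),("D",47,79,(480,-381.5)),("F",26,p[2]-4,p)]: print(n,proj(cm,[c[0],c[1]+r,z]).round())
E
```

```text
time_s: 27.7
ee_pos: [424.2, 135.0, 55.8]
force: [0.0, -0.3, 0.8]
gripper_width: 74.8
gripper_force: 0.0
time_s: 28.12
ee_pos: [426.9, 136.4, 59.5]
force: [0.5, 0.7, 3.0]
gripper_width: 49.6
gripper_force: 40.0
time_s: 28.53
ee_pos: [425.5, 136.1, 202.1]
force: [1.2, 0.5, -0.4]
gripper_width: 50.1
gripper_force: 40.0
ee_pos: [439.4, 4.7, 201.0]
gripper_width: 49.8
ee_pos: [453.0, -125.4, 201.0]
gripper_width: 49.7
ee_pos: [466.5, -255.5, 201.0]
gripper_width: 49.7
ee_pos: [480.0, -385.4, 200.9]
gripper_width: 50.0
time_s: 30.62
ee_pos: [479.9, -382.2, 200.5]
force: [-0.3, -0.4, -0.6]
gripper_width: 49.8
gripper_force: 40.0
[array([ 481.9, -376.5,   84.2,    1.8]), array([ 556.8, -426.4,   79.2,   35.9])]
[ 480.04097397 -382.44563883  200.49371531]
314 [(90, 152), (93, 151), (96, 152), (99, 152), (102, 152), (105, 207), (108, 205), (111, 115), (114, 70), (117, 71), (120, 71), (123, 114), (126, 116), (129, 125), (132, 222), (135, 178), (138, 71), (141, 71), (144, 106), (147, 122), (150, 228), (153, 184), (156, 71), (159, 83), (162, 114), (165, 114), (168, 171), (171, 218), (174, 168), (177, 103), (180, 113), (183, 113), (186, 114), (189, 226), (192, 179), (195, 110), (198, 112), (201, 113), (204, 199), (207, 199), (210, 199), (213, 198), (216, 198), (219, 198), (222, 198), (225, 196), (228, 90), (231, 90), (234, 90), (237, 90), (240, 90), (243, 223), (246, 219), (249, 188), (252, 152), (255, 192), (258, 192)]
A [311. 102.]
E [314. 187.]
D [314. 169.]
F [313. 245.]
```

The numbers agree: the E rim is seen at v≈188 (predicted 187) and F at 242 (predicted 245). I'll lower F and release.

```bash
python3 -m crank '[{"grip":0.04,"x":0,"y":0,"z":0.02,"yaw":0},{"grip":0.04,"x":0,"y":0,"z":0.045,"yaw":0},{"grip":0.04,"x":0,"y":0,"z":0.07,"yaw":0},{"grip":0.04,"x":0,"y":0,"z":0.08,"yaw":0},{"grip":0.04,"x":0,"y":0,"z":0.085,"yaw":0}]' |grep -v rot
python3 -m crank '[{"grip":0.04,"x":0,"y":0,"z":0.004,"yaw":0},{"grip":0.04,"x":0,"y":0,"z":0.008,"yaw":0},{"grip":0.04,"x":0,"y":0,"z":0.012,"yaw":0},{"grip":0.04,"x":0,"y":0,"z":0.0125,"yaw":0},{"grip":0.04,"x":0,"y":0,"z":0.0125,"yaw":0}]' |grep -v rot
python3 -m crank '[{"grip":0.055,"x":0,"y":0,"z":0,"yaw":0},{"grip":0.06,"x":0,"y":0,"z":0,"yaw":0},{"grip":0.065,"x":0,"y":0,"z":0,"yaw":0},{"grip":0.065,"x":0,"y":0,"z":0,"yaw":0},{"grip":0.065,"x":0,"y":0,"z":-0.01,"yaw":0}]' |grep -v rot
python3 -m crank '[{"grip":0.065,"x":0,"y":0,"z":-0.02,"yaw":0},{"grip":0.065,"x":0,"y":0,"z":-0.04,"yaw":0},{"grip":0.06,"x":0,"y":0,"z":-0.06,"yaw":0},{"grip":0.06,"x":0,"y":0,"z":-0.08,"yaw":0},{"grip":0.06,"x":0,"y":0,"z":-0.11,"yaw":0}]' |grep pos
for i in 1 2; do python3 -m crank '[{"grip":0.06,"x":0.03,"y":-0.01,"z":0,"yaw":0},{"grip":0.06,"x":0.06,"y":-0.02,"z":0,"yaw":0},{"grip":0.06,"x":0.09,"y":-0.03,"z":0,"yaw":0},{"grip":0.06,"x":0.12,"y":-0.04,"z":0,"yaw":0},{"grip":0.06,"x":0.15,"y":-0.05,"z":0,"yaw":0}]' |grep pos; done
python3 - <<'E'
from h import *
s=grab_frame("scene"); t=grab_frame("top"); ct=camera_model("top"); print(fitd(ct,t,*proj(ct,[477,-377,55]),86,55))
save("nest",np.hstack([cv2.resize(s[200:300,70:190],None,fx=3.3,fy=3.3),cv2.resize(t[195:295,410:530],None,fx=3.3,fy=3.3)]))
i=t.astype(int); br=((i[...,0]-i[...,2]>50)&(i[...,0]-i[...,1]>25)).astype(np.uint8); br[:,:205]=0; br[:,238:]=0; br[:214]=0
c=max(cv2.findContours(br,cv2.RETR_EXTERNAL,cv2.CHAIN_APPROX_NONE)[0],key=cv2.contourArea); x=cv2.boundingRect(c); print(x, cv2.minAreaRect(c))
for v in range(222,290,6):
    print(v,[tuple(int(k) for k in t[v,u]) for u in range(206,238)][::2]) if v in(222,252,282) else 0
E
```

```text
time_s: 31.18
ee_pos: [479.2, -382.4, 113.3]
force: [0.5, -0.1, 0.1]
gripper_width: 49.9
gripper_force: 40.0
time_s: 31.6
ee_pos: [480.1, -383.5, 103.1]
force: [0.1, -0.2, -0.4]
gripper_width: 50.2
gripper_force: 40.0
time_s: 32.02
ee_pos: [478.9, -382.6, 111.3]
force: [-0.6, -0.9, -1.0]
gripper_width: 65.0
gripper_force: 0.0
ee_pos: [479.1, -382.6, 222.8]
ee_pos: [429.3, -232.1, 223.5]
ee_pos: [379.3, -82.1, 223.5]
[ 477.4 -377.2   86.     0.9]
(213, 219, 14, 67) ((219.5, 252.0), (66.0, 13.0), 90.0)
222 [(140, 153, 130), (140, 152, 130), (115, 121, 113), (70, 68, 65), (158, 100, 65), (178, 111, 70), (182, 113, 71), (184, 115, 72), (184, 115, 72), (174, 108, 68), (117, 74, 50), (112, 111, 108), (83, 85, 83), (61, 65, 57), (104, 114, 96), (139, 152, 129)]
252 [(138, 153, 129), (139, 152, 131), (125, 129, 127), (81, 72, 66), (164, 103, 66), (176, 110, 69), (166, 103, 65), (144, 90, 57), (57, 41, 30), (89, 58, 40), (74, 51, 37), (76, 77, 75), (73, 75, 74), (70, 76, 65), (81, 89, 74), (134, 148, 125)]
282 [(138, 152, 129), (132, 145, 126), (114, 117, 117), (99, 91, 83), (169, 107, 70), (166, 103, 67), (180, 112, 71), (186, 117, 75), (189, 118, 75), (179, 112, 71), (97, 65, 46), (76, 78, 76), (73, 76, 74), (75, 83, 70), (102, 113, 95), (136, 150, 127)]
```

View pics/nest.png

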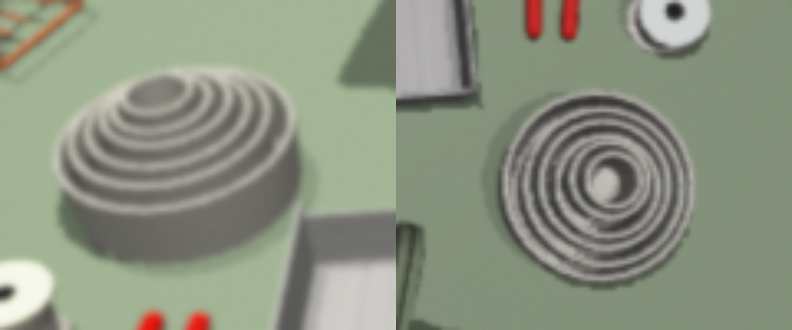

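The nest is correct: all six rims are stepped and roughly concentric around top-crop (605,185). Next is the brush. I'll turn the tool to yaw 181.5° and hover over it.

```bash
for i in 1 2 3; do python3 -m crank '[{"grip":0.06,"x":0,"y":0,"z":0,"yaw":-0.11},{"grip":0.06,"x":0,"y":0,"z":0,"yaw":-0.22},{"grip":0.06,"x":0,"y":0,"z":0,"yaw":-0.33},{"grip":0.06,"x":0,"y":0,"z":0,"yaw":-0.44},{"grip":0.06,"x":0,"y":0,"z":0,"yaw":-0.5323}]' |grep -E 'pos|rot'; done
for i in 1 2 3; do python3 -m crank '[{"grip":0.06,"x":-0.007,"y":0.03,"z":0,"yaw":0},{"grip":0.06,"x":-0.014,"y":0.06,"z":0,"yaw":0},{"grip":0.06,"x":-0.02,"y":0.09,"z":0,"yaw":0},{"grip":0.06,"x":-0.027,"y":0.12,"z":0,"yaw":0},{"grip":0.06,"x":-0.0335,"y":0.1485,"z":0,"yaw":0}]' |grep -E 'pos|rot'; done
python3 -m crank '[{"grip":0.06,"x":0,"y":0,"z":0,"yaw":0},{"grip":0.06,"x":0,"y":0,"z":0,"yaw":0},{"grip":0.06,"x":0,"y":0,"z":0,"yaw":0},{"grip":0.06,"x":0,"y":0,"z":0,"yaw":0},{"grip":0.06,"x":0,"y":0,"z":0,"yaw":0}]' |grep -E 'pos|rot'
python3 - <<'E'
from h import *
cm=camera_model("wrist"); w=grab_frame("wrist"); save("br",w)
R=np.array(cm["R"]); print((-R.T@np.array(cm["t"]).ravel()).round(0), R[2].round(2))
i=w.astype(int); m=((i[...,0]-i[...,2]>40)&(i[...,0]-i[...,1]>20)).astype(np.uint8)
for c in cv2.findContours(m,cv2.RETR_EXTERNAL,cv2.CHAIN_APPROX_SIMPLE)[0]:
    if cv2.contourArea(c)>800: print(cv2.boundingRect(c),cv2.minAreaRect(c))
t=grab_frame("top"); ct=camera_model("top"); print(ray(ct,219,252,57).round(0)); print("A",fitd(ct,t,*proj(ct,[477,-377,55]),86,55))
E
```

```text
ee_pos: [380.4, -84.0, 223.3]
ee_rot: [180.0, 0.1, 120.8]
ee_pos: [380.4, -84.1, 223.3]
ee_rot: [-180.0, 0.1, 151.3]
ee_pos: [380.5, -84.1, 223.3]
ee_rot: [-180.0, 0.1, -178.2]
ee_pos: [410.4, 67.0, 223.5]
ee_rot: [-180.0, 0.1, -178.5]
ee_pos: [440.1, 216.7, 223.3]
ee_rot: [180.0, 0.1, -178.5]
ee_pos: [469.9, 366.1, 223.2]
ee_rot: [180.0, 0.1, -178.5]
ee_pos: [468.9, 363.4, 223.0]
ee_rot: [-180.0, 0.0, -178.6]
[405. 362. 380.] [ 0.23  0.01 -0.97]
(275, 347, 92, 38) ((320.5, 365.5), (37.0, 91.0), 90.0)
(295, 90, 54, 217) ((321.4999694824219, 197.99996948242188), (215.99996948242188, 52.99999237060547), 90.0)
[467. 367.  57.]
A [ 477.5 -377.5   85.7    1. ]
```

View pics/br.png

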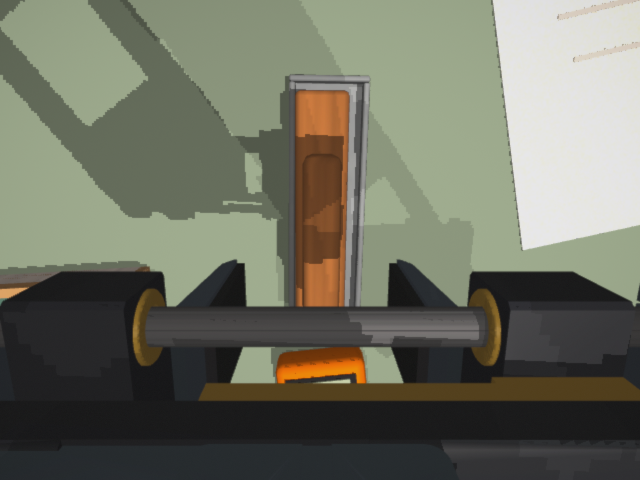

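Wrist view: the brown brush lies axis-aligned with the tool at u 295–349. Its grip bar is at u 303–342 with its near end at v≈154, and the holder is at u 289–369.

Run:
```python
from h import *
cm=camera_model("wrist")
for u,v,z in[(303,200,103),(342,200,103),(322,154,103),(295,92,57),(349,92,57),(303,300,103),(342,300,103),(289,77,20),(369,77,20)]: print(u,v,z,ray(cm,u,v,z)[:2].round(1))
print(state()["ee_pos"])
```

```text
303 200 103 [442.4 354.2]
342 200 103 [441.8 379.7]
322 154 103 [412.7 365.8]
295 92 57 [370.9 345.8]
349 92 57 [369.9 384.7]
303 300 103 [511.9 355.4]
342 300 103 [511.2 382.4]
289 77 20 [355.8 339.1]
369 77 20 [354.2 402.7]
[468.88010694 363.7067648  222.97324476]
```

```bash
python3 -m crank '[{"grip":0.06,"x":0,"y":0.003,"z":0.03,"yaw":0},{"grip":0.06,"x":0,"y":0.0045,"z":0.065,"yaw":0},{"grip":0.06,"x":0,"y":0.0045,"z":0.1,"yaw":0},{"grip":0.06,"x":0,"y":0.0045,"z":0.13,"yaw":0},{"grip":0.06,"x":0,"y":0.0045,"z":0.143,"yaw":0}]' 50
python3 -m crank '[{"grip":0.06,"x":0,"y":0,"z":0,"yaw":0},{"grip":0.02,"x":0,"y":0,"z":0,"yaw":0},{"grip":0.02,"x":0,"y":0,"z":0,"yaw":0},{"grip":0.02,"x":0,"y":0,"z":0,"yaw":0},{"grip":0.02,"x":0,"y":0,"z":0,"yaw":0}]' 50
python3 -m crank '[{"grip":0.02,"x":0,"y":0,"z":0,"yaw":0},{"grip":0.02,"x":0,"y":0,"z":0,"yaw":0},{"grip":0.02,"x":0,"y":0,"z":0,"yaw":0},{"grip":0.02,"x":0,"y":0,"z":0,"yaw":0},{"grip":0.02,"x":0,"y":0,"z":0,"yaw":0}]'
```

```text
time_s: 36.8
ee_pos: [466.6, 367.0, 75.7]
ee_rot: [-179.8, -0.3, -178.5]
force: [0.1, -0.6, -0.2]
gripper_width: 59.9
gripper_force: 0.0
time_s: 37.22
ee_pos: [469.5, 369.6, 81.2]
ee_rot: [179.9, 0.1, -178.5]
force: [0.1, 0.1, -0.5]
gripper_width: 36.2
gripper_force: 0.0
time_s: 37.63
ee_pos: [469.0, 369.2, 79.8]
ee_rot: [180.0, 0.1, -178.5]
force: [1.3, 0.6, 0.3]
gripper_width: 25.8
gripper_force: 50.0
```

```bash
python3 -m crank '[{"grip":0.02,"x":0,"y":0,"z":-0.015,"yaw":0},{"grip":0.02,"x":0,"y":0,"z":-0.04,"yaw":0},{"grip":0.02,"x":0,"y":0,"z":-0.07,"yaw":0},{"grip":0.02,"x":0,"y":0,"z":-0.1,"yaw":0},{"grip":0.02,"x":0,"y":0,"z":-0.12,"yaw":0}]' |grep -v rot
python3 -m crank '[{"grip":0.02,"x":-0.015,"y":-0.017,"z":0,"yaw":0},{"grip":0.02,"x":-0.03,"y":-0.034,"z":0,"yaw":0},{"grip":0.02,"x":-0.05,"y":-0.055,"z":0,"yaw":0},{"grip":0.02,"x":-0.067,"y":-0.075,"z":0,"yaw":0},{"grip":0.02,"x":-0.0825,"y":-0.092,"z":0,"yaw":0}]' |grep pos
python3 -m crank '[{"grip":0.02,"x":-0.015,"y":-0.017,"z":0,"yaw":-0.01},{"grip":0.02,"x":-0.03,"y":-0.034,"z":0,"yaw":-0.02},{"grip":0.02,"x":-0.05,"y":-0.055,"z":0,"yaw":-0.04},{"grip":0.02,"x":-0.067,"y":-0.075,"z":0,"yaw":-0.0585},{"grip":0.02,"x":-0.0825,"y":-0.092,"z":0,"yaw":-0.0585}]' |grep pos
python3 -m crank '[{"grip":0.02,"x":0,"y":0,"z":0.015,"yaw":0},{"grip":0.02,"x":0,"y":0,"z":0.03,"yaw":0},{"grip":0.02,"x":0,"y":0,"z":0.045,"yaw":0},{"grip":0.02,"x":0,"y":0,"z":0.06,"yaw":0},{"grip":0.02,"x":0,"y":0,"z":0.07,"yaw":0}]' 
python3 -m crank '[{"grip":0.02,"x":0,"y":0,"z":0,"yaw":0},{"grip":0.02,"x":0,"y":0,"z":0,"yaw":0},{"grip":0.02,"x":0,"y":0,"z":0,"yaw":0},{"grip":0.02,"x":0,"y":0,"z":0,"yaw":0},{"grip":0.02,"x":0,"y":0,"z":0,"yaw":0}]'
python3 - <<'E'
from h import *
t=grab_frame("top");s=grab_frame("scene");save("m_t",t);save("m_s",s); ct=camera_model("top"); p=state()["ee_pos"]
i=t.astype(int); br=((i[...,0]-i[...,2]>50)&(i[...,0]-i[...,1]>25)).astype(np.uint8)
for c in cv2.findContours(br,cv2.RETR_LIST,cv2.CHAIN_APPROX_NONE)[0]:
    if cv2.contourArea(c)>150: print(cv2.boundingRect(c),cv2.minAreaRect(c))
# edging lines: far long side (top of image) and near one, inner edge pixels
for u in (290,310,330,350,370):
    col=br[130:245,u]; r=np.flatnonzero(np.diff(col.astype(int)))+130; print(u,r.tolist(),[ray(ct,u,v+.5,45)[:2].round(0).tolist() for v in r])
print("A",fitd(ct,t,*proj(ct,[477,-377,55]),86,55))
E
```

```text
time_s: 38.05
ee_pos: [468.8, 369.5, 201.8]
force: [0.7, -1.4, -2.8]
gripper_width: 25.9
gripper_force: 50.0
ee_pos: [553.8, 278.0, 198.8]
ee_pos: [638.8, 188.1, 198.6]
time_s: 39.3
ee_pos: [637.1, 189.2, 127.0]
ee_rot: [-180.0, -0.2, -175.2]
force: [-0.1, 0.8, -2.5]
gripper_width: 25.6
gripper_force: 50.0
time_s: 39.72
ee_pos: [638.9, 189.7, 130.7]
ee_rot: [180.0, 0.1, -175.1]
force: [-0.2, 0.5, -3.1]
gripper_width: 25.9
gripper_force: 50.0
(564, 342, 58, 28) ((592.6896362304688, 355.7758483886719), (60.165279388427734, 7.984899044036865), 21.801410675048828)
(537, 315, 88, 48) ((581.7894897460938, 342.1125793457031), (89.78311920166016, 24.594568252563477), 21.25050163269043)
(533, 304, 107, 75) ((588.2044677734375, 340.6159973144531), (120.03369903564453, 39.6234130859375), 21.447736740112305)
(449, 161, 13, 45) ((454.19219970703125, 182.7156982421875), (9.176960945129395, 45.332489013671875), 12.26477336883545)
(205, 159, 27, 49) ((217.842529296875, 183.20089721679688), (46.568241119384766, 22.321468353271484), 83.0887680053711)
(203, 156, 32, 56) ((218.33786010742188, 183.8719940185547), (53.80539321899414, 27.457691192626953), 83.2901611328125)
(211, 111, 60, 29) ((240.5207061767578, 124.95106506347656), (62.909149169921875, 6.2342400550842285), 22.932100296020508)
290 [] []
310 [155, 157] [[764.0, 100.0], [758.0, 100.0]]
330 [153, 156, 228, 231] [[771.0, 40.0], [761.0, 40.0], [542.0, 38.0], [533.0, 38.0]]
350 [151, 154, 226, 229] [[777.0, -21.0], [768.0, -21.0], [549.0, -22.0], [540.0, -22.0]]
370 [150, 152, 225, 227] [[781.0, -81.0], [775.0, -81.0], [552.0, -81.0], [546.0, -81.0]]
A [ 477.5 -377.5   85.7    1. ]
```

```bash
python3 -m crank '[{"grip":0.02,"x":0,"y":0,"z":0.005,"yaw":0},{"grip":0.02,"x":0,"y":0,"z":0.01,"yaw":0},{"grip":0.02,"x":0,"y":0,"z":0.015,"yaw":0},{"grip":0.02,"x":0,"y":0,"z":0.017,"yaw":0},{"grip":0.02,"x":0,"y":0,"z":0.017,"yaw":0}]' | grep -E 'pos|force'
python3 -m crank '[{"grip":0.02,"x":0,"y":0,"z":0.002,"yaw":0},{"grip":0.02,"x":0,"y":0,"z":0.004,"yaw":0},{"grip":0.02,"x":0,"y":0,"z":0.005,"yaw":0},{"grip":0.02,"x":0,"y":0,"z":0.005,"yaw":0},{"grip":0.02,"x":0,"y":0,"z":0.005,"yaw":0}]' | grep -E 'pos|force'
python3 -m crank '[{"grip":0.02,"x":0,"y":0,"z":0.001,"yaw":0},{"grip":0.02,"x":0,"y":0,"z":0.002,"yaw":0},{"grip":0.02,"x":0,"y":0,"z":0.003,"yaw":0},{"grip":0.02,"x":0,"y":0,"z":0.003,"yaw":0},{"grip":0.02,"x":0,"y":0,"z":0.003,"yaw":0}]' | grep -E 'pos|force'
```

```text
ee_pos: [637.9, 189.3, 111.5]
force: [-1.2, 0.6, -0.7]
gripper_force: 50.0
ee_pos: [638.6, 189.5, 108.0]
force: [-0.1, 0.1, -0.1]
gripper_force: 50.0
ee_pos: [638.5, 189.5, 104.8]
force: [-1.7, -0.6, 2.2]
gripper_force: 50.0
```

```bash
for i in 1 2 3 4 5 6 7; do python3 -m crank '[{"grip":0.02,"x":0,"y":-0.0073,"z":0,"yaw":0},{"grip":0.02,"x":0,"y":-0.0146,"z":0,"yaw":0},{"grip":0.02,"x":0,"y":-0.0219,"z":0,"yaw":0},{"grip":0.02,"x":0,"y":-0.0292,"z":0,"yaw":0},{"grip":0.02,"x":0,"y":-0.0365,"z":0,"yaw":0}]' | grep -E 'pos|rot|^force'; done
```

```text
ee_pos: [641.9, 152.4, 104.8]
ee_rot: [180.0, 0.0, -175.2]
force: [0.1, 3.3, 2.2]
ee_pos: [644.7, 115.9, 104.6]
ee_rot: [-180.0, 0.0, -175.2]
force: [-0.2, 1.7, 2.2]
ee_pos: [647.7, 79.6, 104.6]
ee_rot: [-180.0, 0.0, -175.2]
force: [0.2, 1.7, 2.1]
ee_pos: [650.7, 43.3, 104.6]
ee_rot: [-180.0, -0.0, -175.2]
force: [-0.4, 1.4, 1.7]
ee_pos: [653.8, 6.9, 104.6]
ee_rot: [-180.0, -0.0, -175.2]
force: [0.1, 2.8, 2.1]
ee_pos: [656.9, -29.5, 104.6]
ee_rot: [-180.0, -0.0, -175.2]
force: [-1.1, 2.2, 2.4]
ee_pos: [660.0, -65.8, 104.6]
ee_rot: [-180.0, -0.0, -175.2]
force: [-0.7, 3.2, 2.9]
```

```bash
for i in 1 2; do python3 -m crank '[{"grip":0.02,"x":0,"y":-0.0073,"z":0,"yaw":0},{"grip":0.02,"x":0,"y":-0.0146,"z":0,"yaw":0},{"grip":0.02,"x":0,"y":-0.0219,"z":0,"yaw":0},{"grip":0.02,"x":0,"y":-0.0292,"z":0,"yaw":0},{"grip":0.02,"x":0,"y":-0.0365,"z":0,"yaw":0}]' | grep -E 'pos|rot|^force'; done
python3 -m crank '[{"grip":0.02,"x":0,"y":0,"z":0,"yaw":0},{"grip":0.02,"x":0,"y":0,"z":-0.01,"yaw":0},{"grip":0.02,"x":0,"y":0,"z":-0.03,"yaw":0},{"grip":0.02,"x":0,"y":0,"z":-0.06,"yaw":0},{"grip":0.02,"x":0,"y":0,"z":-0.095,"yaw":0}]' | grep -E 'pos|^force'
for i in 1 2; do python3 -m crank '[{"grip":0.02,"x":0.005,"y":0.03,"z":0,"yaw":0},{"grip":0.02,"x":0.01,"y":0.06,"z":0,"yaw":0},{"grip":0.02,"x":0.015,"y":0.09,"z":0,"yaw":0},{"grip":0.02,"x":0.02,"y":0.12,"z":0,"yaw":0},{"grip":0.02,"x":0.025,"y":0.15,"z":0,"yaw":0}]' | grep -E 'pos|^force'; done
python3 - <<'E'
from h import *
ct=camera_model("top"); t=grab_frame("top"); cs=camera_model("scene"); s=grab_frame("scene"); save("sw_t",t); save("sw_s",s)
ux=np.array([.9964,.0845]);uy=np.array([-.0845,.9964]);c=np.array([651.5,40])
for n,cm,im in(("top",ct,t),("scene",cs,s)):
  for nm,x0,x1,y0,y1,z in(("mat",-105,105,-165,165,33),("tray",-112,112,-295,-178,6)):
    S=2; gx=np.arange(x0,x1,S); gy=np.arange(y0,y1,S); pts=np.array([[proj(cm,[*(c+ux*a+uy*b),z]) for a in gx] for b in gy]).astype(np.float32)
    r=cv2.remap(im,pts[...,0],pts[...,1],cv2.INTER_LINEAR); save(f"rect_{n}_{nm}",r)
    i=r.astype(int); m=((i[...,1]-i[...,0]<8) if nm=="mat" else (i.max(2)<110)).astype(np.uint8)
    k,_,st,ce=cv2.connectedComponentsWithStats(m)
    print(n,nm,[(int(st[j,4])*S*S,(gx[0]+S*ce[j]).round()[0],(gy[0]+S*ce[j])[1].round()) for j in range(1,k) if st[j,4]*S*S>120])
print("A",fitd(ct,t,*proj(ct,[477,-377,55]),86,55))
E
```

```text
ee_pos: [663.1, -102.2, 104.6]
ee_rot: [-180.0, -0.0, -175.2]
force: [1.1, 2.2, 2.8]
ee_pos: [666.2, -138.7, 104.6]
ee_rot: [-180.0, -0.0, -175.2]
force: [0.3, 1.8, 3.2]
ee_pos: [664.1, -137.6, 198.0]
force: [0.3, 0.6, -1.5]
ee_pos: [627.1, 10.6, 199.2]
force: [0.7, 0.4, -2.5]
ee_pos: [589.5, 157.9, 199.2]
force: [0.5, -0.1, -1.8]
top mat [(420, np.float64(-105.0), np.float64(-61.0)), (2496, np.float64(-1.0), np.float64(48.0)), (7580, np.float64(-33.0), np.float64(125.0))]
top tray [(240, np.float64(-112.0), np.float64(-238.0)), (892, np.float64(80.0), np.float64(-205.0)), (624, np.float64(-62.0), np.float64(-199.0))]
scene mat [(1356, np.float64(102.0), np.float64(1.0)), (2124, np.float64(-85.0), np.float64(126.0))]
scene tray [(812, np.float64(-74.0), np.float64(-198.0)), (464, np.float64(64.0), np.float64(-199.0))]
A [ 477.5 -377.4   85.7    0.9]
```

```bash
python3 -m crank '[{"grip":0.02,"x":0.012,"y":0.025,"z":0,"yaw":0},{"grip":0.02,"x":0.024,"y":0.05,"z":0,"yaw":0},{"grip":0.02,"x":0.036,"y":0.075,"z":0,"yaw":0},{"grip":0.02,"x":0.045,"y":0.095,"z":0,"yaw":0},{"grip":0.02,"x":0.051,"y":0.11,"z":0,"yaw":0}]' | grep -E 'pos'
python3 -m crank '[{"grip":0.02,"x":0.012,"y":0.025,"z":0,"yaw":0.01},{"grip":0.02,"x":0.024,"y":0.05,"z":0,"yaw":0.03},{"grip":0.02,"x":0.036,"y":0.075,"z":0,"yaw":0.05},{"grip":0.02,"x":0.047,"y":0.098,"z":0,"yaw":0.0585},{"grip":0.02,"x":0.0515,"y":0.1115,"z":0,"yaw":0.0585}]' | grep -E 'pos'
python3 -m crank '[{"grip":0.02,"x":0,"y":0,"z":0,"yaw":0},{"grip":0.02,"x":0,"y":0,"z":0,"yaw":0},{"grip":0.02,"x":0,"y":0,"z":0,"yaw":0},{"grip":0.02,"x":0,"y":0,"z":0,"yaw":0},{"grip":0.02,"x":0,"y":0,"z":0,"yaw":0}]' | grep -v time
python3 - <<'E'
from h import *
ct=camera_model("top"); t=grab_frame("top"); cs=camera_model("scene"); s=grab_frame("scene"); save("f_t",t); save("f_s",s)
ux=np.array([.9964,.0845]);uy=np.array([-.0845,.9964]);c=np.array([651.5,40]);S=2
def rect(cm,im,x0,x1,y0,y1,z):
    gx=np.arange(x0,x1,S); gy=np.arange(y0,y1,S); p=np.array([[proj(cm,[*(c+ux*a+uy*b),z]) for a in gx] for b in gy]).astype(np.float32)
    return cv2.remap(im,p[...,0],p[...,1],cv2.INTER_LINEAR)
def comps(m,x0,y0):
    k,_,st,ce=cv2.connectedComponentsWithStats(m.astype(np.uint8)); return [(int(st[j,4])*S*S,[int(x0+S*st[j,0]),int(x0+S*(st[j,0]+st[j,2])),int(y0+S*st[j,1]),int(y0+S*(st[j,1]+st[j,3]))]) for j in range(1,k) if st[j,4]*S*S>100]
old=cv2.cvtColor(cv2.imread("pics/top0.png"),cv2.COLOR_BGR2RGB); olds=cv2.cvtColor(cv2.imread("pics/scene0.png"),cv2.COLOR_BGR2RGB)
for n,cm,im,o in(("top",ct,t,old),("scene",cs,s,olds)):
    r=rect(cm,im,-105,105,-168,168,33).astype(int); print(n,"mat",comps(r[...,1]-r[...,0]<10,-105,-168))
    a=rect(cm,im,-112,112,-293,-172,6).astype(int); b=rect(cm,o,-112,112,-293,-172,6).astype(int)
    print(n,"tray diff",comps(np.abs(a-b).max(2)>25,-112,-293))
print("A",fitd(ct,t,*proj(ct,[477,-377,55]),86,55))
E
```

```text
ee_pos: [529.3, 262.8, 199.3]
ee_pos: [468.4, 370.0, 199.3]
ee_pos: [470.8, 367.7, 199.5]
ee_rot: [-180.0, 0.0, -178.6]
force: [0.7, 0.2, -2.5]
gripper_width: 26.1
gripper_force: 50.0
top mat [(672, [-105, -103, -168, 168])]
top tray diff [(1728, [60, 106, -241, -183]), (1624, [-108, -44, -213, -183])]
scene mat [(1584, [99, 105, -168, 168])]
scene tray diff [(1084, [48, 82, -237, -183]), (1536, [-106, -44, -211, -183])]
A [ 477.8 -377.7   85.6    1. ]
```

The mat is clear; only edging strips remain at the border. Two blobs in the tray, each about the size of two parts and clear of the walls' limits, match the four components. I'll stand the brush back in the holder.

```bash
python3 -m crank '[{"grip":0.02,"x":0.001,"y":0.002,"z":0.02,"yaw":0},{"grip":0.02,"x":0.001,"y":0.002,"z":0.045,"yaw":0},{"grip":0.02,"x":0.001,"y":0.002,"z":0.07,"yaw":0},{"grip":0.02,"x":0.001,"y":0.002,"z":0.085,"yaw":0},{"grip":0.02,"x":0.001,"y":0.002,"z":0.095,"yaw":0}]' | grep -E 'pos|^force'
python3 -m crank '[{"grip":0.02,"x":0,"y":0,"z":0.006,"yaw":0},{"grip":0.02,"x":0,"y":0,"z":0.012,"yaw":0},{"grip":0.02,"x":0,"y":0,"z":0.018,"yaw":0},{"grip":0.02,"x":0,"y":0,"z":0.024,"yaw":0},{"grip":0.02,"x":0,"y":0,"z":0.024,"yaw":0}]' | grep -E 'pos|^force'
python3 -m crank '[{"grip":0.02,"x":0,"y":0,"z":0,"yaw":0},{"grip":0.02,"x":0,"y":0,"z":0,"yaw":0},{"grip":0.03,"x":0,"y":0,"z":0,"yaw":0},{"grip":0.04,"x":0,"y":0,"z":0,"yaw":0},{"grip":0.05,"x":0,"y":0,"z":0,"yaw":0}]' | grep -E 'pos|^force|wid'
python3 -m crank '[{"grip":0.06,"x":0,"y":0,"z":0,"yaw":0},{"grip":0.06,"x":0,"y":0,"z":0,"yaw":0},{"grip":0.06,"x":0,"y":0,"z":0,"yaw":0},{"grip":0.06,"x":0,"y":0,"z":-0.02,"yaw":0},{"grip":0.06,"x":0,"y":0,"z":-0.045,"yaw":0}]' | grep -E 'pos|^force|wid'
python3 -m crank '[{"grip":0.06,"x":0,"y":0,"z":-0.035,"yaw":0},{"grip":0.06,"x":0,"y":0,"z":-0.07,"yaw":0},{"grip":0.06,"x":0,"y":0,"z":-0.1,"yaw":0},{"grip":0.06,"x":0,"y":-0.03,"z":-0.1,"yaw":0},{"grip":0.06,"x":0,"y":-0.06,"z":-0.1,"yaw":0}]' | grep -E 'pos'
for i in 1 2; do python3 -m crank '[{"grip":0.06,"x":0,"y":-0.03,"z":0,"yaw":0},{"grip":0.06,"x":0,"y":-0.06,"z":0,"yaw":0},{"grip":0.06,"x":0,"y":-0.09,"z":0,"yaw":0},{"grip":0.06,"x":0,"y":-0.12,"z":0,"yaw":0},{"grip":0.06,"x":0,"y":-0.15,"z":0,"yaw":0}]' | grep -E 'pos'; done
python3 - <<'E'
from h import *
t=grab_frame("top"); ct=camera_model("top"); cs=camera_model("scene"); s=grab_frame("scene")
for n,im,ref in(("top",t,"top0"),("scene",s,"scene0")):
    i=im.astype(int); br=((i[...,0]-i[...,2]>50)&(i[...,0]-i[...,1]>25)).astype(np.uint8)
    o=cv2.imread("pics/%s.png"%ref)[...,::-1].astype(int); bo=((o[...,0]-o[...,2]>50)&(o[...,0]-o[...,1]>25)).astype(np.uint8)
    for m in(br,bo): print(n,[cv2.boundingRect(c) for c in cv2.findContours(m,cv2.RETR_EXTERNAL,cv2.CHAIN_APPROX_NONE)[0] if cv2.contourArea(c)>150])
print("A",fitd(ct,t,*proj(ct,[477,-377,55]),86,55))
old=cv2.imread("pics/t_f.png")[...,::-1]; q=proj(ct,[480,-381,70]).astype(int); sl=np.s_[q[1]-40:q[1]+40,q[0]-40:q[0]+40]
E
```

```text
ee_pos: [468.5, 369.8, 102.5]
force: [-0.7, 0.9, -2.0]
ee_pos: [469.6, 371.1, 80.4]
force: [0.3, 0.5, 0.0]
ee_pos: [469.2, 371.0, 81.0]
force: [0.2, 0.5, 0.2]
gripper_width: 40.7
ee_pos: [467.8, 369.9, 123.9]
force: [0.4, 0.0, -0.0]
gripper_width: 60.4
ee_pos: [471.6, 311.9, 227.9]
ee_pos: [474.3, 159.6, 225.7]
ee_pos: [478.2, 9.6, 225.7]
top [(533, 304, 107, 75), (212, 219, 13, 67), (449, 161, 13, 45), (203, 156, 32, 56), (269, 150, 114, 86), (211, 111, 60, 29)]
top [(533, 304, 72, 38), (213, 219, 14, 67), (449, 161, 13, 45), (203, 156, 32, 56), (269, 150, 120, 86), (211, 111, 60, 29)]
scene [(388, 369, 106, 41), (98, 294, 36, 51), (103, 294, 17, 29), (423, 277, 62, 67), (212, 254, 174, 99), (418, 207, 31, 62), (0, 149, 95, 72), (529, 47, 17, 52), (341, 38, 185, 63), (145, 0, 73, 8)]
scene [(388, 369, 106, 41), (98, 294, 36, 51), (103, 294, 17, 29), (423, 277, 62, 67), (212, 254, 174, 99), (416, 207, 31, 62), (0, 165, 95, 56), (529, 47, 17, 52), (341, 38, 185, 63), (145, 0, 71, 8)]
A [ 477.6 -377.4   85.8    0.9]
```

Run:
```python
from h import *
t=grab_frame("top"); n=cv2.imread("pics/nest.png")[...,::-1][:,396:]; old=cv2.resize(n,(120,100),interpolation=cv2.INTER_AREA).astype(int)
d=np.abs(t[195:295,410:530].astype(int)-old).max(2); print("nest diff",d[20:90,30:95].mean().round(1),np.percentile(d[20:90,30:95],98))
ct=camera_model("top"); f=cv2.imread("pics/f_t.png")[...,::-1].astype(int); e=np.abs(t.astype(int)-f).max(2); a=proj(ct,[600,-190,10]); print("tray/mat diff",(e[145:240,265:440]>40).sum(), "bystanders",(e[150:220,440:515]>40).sum(),(e[150:215,200:236]>40).sum()); print(state()["ee_pos"])
```

```text
nest diff 4.6 14.0
tray/mat diff 831 bystanders 0 45
[478.40577945   9.60604679 225.67194372]
```

```bash
python3 -c "
from workcell import *
print(job_done())"
```

```text
the job is handed in; nothing more can be done
None
```

Job handed in: all six dishes were nested in size order, one stroke swept the four components found into the tray, and the brush is standing back in its holder; the last checks were by pixel measurement because my 14 picture views were used up, and the hand-in gave no verdict.

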